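Punch the hole centres of the pine blocks

ROBOT

A 6-joint arm with a two-finger parallel gripper is mounted at the origin on a cart in front of the work surface, level with it; the furniture and walls round the work are solid. World frame = base frame: x ahead of the robot, y to its left, z up, the work surface at z = 0. Lengths are in m, angles in rad, forces in N, time in s.
With the tool pointing down it reaches from about 0.35 to 0.975 m from the base axis. Payload 4.9 kg.
Tool frame: the origin (TCP) lies on the centre line of the jaws, within the pads' length; the fingertips stand 14 mm ahead of it and the grasp point (between the pads) lies 5 mm behind it (manip.nose_length is the distance from the TCP to the fingertips, in m); z points along the fingers, y is the line along which they close (so a half turn about z gives the same grasp; the last joint's range is limited). The gripper opens to 85 mm and grips with 20 to 120 N. Pads are 22 mm wide; open, the fingers measure 114 mm over their backs; the gripper's body (76 mm by 85 mm) begins 54 mm behind the grasp point. The pads swing forward as they close: fully open they stand 13 mm farther back than shut.
Start: joints at [1.078, 0.053, 1.613, -0, 1.476, -0.119], TCP at [0.228, 0.582, 0.245] pointing down, gripper open.
Joint ranges: [-3.01, 3.01], [-1.01, 2.22], [0.06, 2.58], [-1.02, 4.17], [0.09, 2.62], [-3.14, 3.14]. Speed limits (rad/s): [2.57, 2.57, 3.14, 3.14, 3.14, 3.14].

INTERFACE

Orientations are given as a unit quaternion [w, x, y, z].
In Python, from plant import manip, imaging gives the robot as it stands.
- The arm moves only by the tool play_rows, never from a script. Its argument "commands" is a list of rows, each a list of 6 numbers: the shift along the tool's x, y, z in mm, then the turn, a rotation vector about the tool's x, y, z in degrees. A call has 1 to 5 rows; each row shifts and turns the commanded pose from where the row before left it, along the tool's axes as they then stand; what a row does not reach is not made up. A row lasts 1/12 s, in which the tool goes at most 41.7 mm and 7.16 degrees, less where a joint would pass 70% of its speed; a pose out of reach is approached as far as the arm can. A call is refused whole if a number of a shift passes 41.7 or a number of a turn 7.16, either way. A call with a gripper value outside its range is refused whole. "hand" is the finger opening in mm, from 0 to 85.4, set as the call begins (left out, the last holds). The fingers move at their own pace and stop on an object; the grip force is fixed at half the most. Time passes only in rows, so rows that do not move let the fingers close. It gives the time, the measured TCP pose, the force, the opening and the grip force at its end, in the units of the state.
- manip.state(): the state, without advancing time (a new reading comes with each control period).
- imaging.grab_frame(name): name is "scene" or "top" or "wrist"; returns a dict with "image" (420x560x3 uint8, red, green, blue), "fx", "fy", "cx", "cy" (pixels), "R" (3x3) and "t" (3): a world point X has camera coordinates R X + t; the wrist camera has in their place "mount" (4x4, takes a point from camera to tool coordinates, whose origin is the TCP and whose axes are the flange's). Camera axes: x right, y down, z forward; pixel columns grow to the right and rows downward; lengths in m; the calibration is good to about 2 mm. A picture is of the moment at which its call begins: read the wrist's pose just before it. There is no depth.
- manip.job_done(): hands the job in; it is judged then, once.
The state is a dict: "time": time; "joint_pos": joint angles; "joint_vel": joint speeds; "joint_efforts": joint torques, N m; "tool_pos": TCP position; "tool_rot": TCP orientation; "contact_force": force on the tool from outside, world axes, zero at the start; "ft_torque": the same for the moment, N m; "gripper_width": opening from 0.0 (shut) to 1.0 (fully open); "grasp_force": force on a finger pad.
Only numpy, scipy, OpenCV 4.12 (cv2) and the standard library are available. Lean on these libraries where they do the work, as an engineer would, in place of code of your own. Each camera call takes 0.05 s, during which the arm holds its last target. There are 200 camera calls.

TASK

Get the hand punch press ready by lifting its blue head by the bar until the pawl has passed the upper brass rung, then letting it down so that it rests on that rung. Then take the pine blocks that are there in the order red, blue, yellow: slide each one under the punch so that the tip stands over its coloured dot, let go of it and press the black knob down so that the tip bites inside the dot. In the end every block lies flat on the green mat, dot up, side by side, and the head still rests on the upper rung; do not disturb the glue bottle or the jar of nails.

Things in the scene. Friction and masses are not known exactly. Their poses are not given: they have to be found in the camera images.
- press: Fixed grey base plate of the punch press, 200 (x) by 150 (y) by 8 mm; origin at the centre of its underside, own x away from the robot to the mast, y left, z up. Mast: two rails, 215 mm high; mast and head plate begin at x = +39 mm. Two brass rungs between the rails, 22 mm apart. A fixed blue bench vice, 155 mm high, stands nearer to the robot, in front and to the right: carry things over it.
- head (a joint): Height of the blue sliding head in m: 0 = down on its stop (as it starts), 0.022 = pawl seated on the lower rung, 0.044 = pawl seated on the upper rung, 0.064 = top stop. It weighs about 6 N and slides down by itself until the red gravity pawl rests on a rung. Going up, the pawl folds past each rung; it springs out again by its own weight when the head is 11 mm or more above that rung's seat, so lift to 0.057 to 0.063 and then let down to catch the upper rung.
- lift_bar (a point): Middle of the black rubber grip, 66 mm long and 18 mm across, of the level bar that stands out to the right (-y of the press) of the head; it rises with the head. The bar lies along the press's y, so fingers close along the press's x; the gripper has free space above and all round it.
- punch (a joint): Stroke of the spring punch in m: 0 = up, 0.014 = fully down. About 1.5 N starts it and 5 N takes it fully down. With the head on the upper rung the tip meets a block's top after about 6 mm.
- punch_tip (a point): Point of the steel punch, 20 mm in front (-x of the press) of the base plate's centre. With the head on the upper rung it stands 58 mm above the bench, 6 mm above the top of a block lying on the base plate. The head's barrel, 28 mm across, begins 36 mm above the tip and the blue plate begins 59 mm behind it (towards +x of the press).
- punch_knob (a point): Centre of the top face of the black knob, 40 mm across, 134 mm above the tip; push it straight down. Take about 8 N or more on the knob to make the tip bite.
- red_centre (a point): Centre (half-way up) of the pine block with the red dot, 56 (own x) by 130 (own y) by 44 mm (z, up when the dot is up), 0.26 kg. The dot is near the +y end; hold it across its 56 mm width near the other end, so that the gripper stays clear of the head. A block pushed too far in under the head can be drawn out again by its near end with the gripper leaning back.
- red_dot (a point): Middle of the red dot, 14 mm across, on the top face of its block: 36 mm along own +y and 4 mm along own +x from the block's centre.
- blue_centre (a point): The same for the block with the blue dot.
- blue_dot (a point): Middle of the blue dot, 14 mm across: 32 mm along own +y and 9 mm along own -x from its block's centre.
- yellow_centre (a point): The same for the block with the yellow dot.
- yellow_dot (a point): Middle of the yellow dot, 14 mm across: 41 mm along own +y and 8 mm along own +x from its block's centre.
- mat: Green mat for the finished blocks, 150 (own x) by 330 (own y) mm, 3 mm thick, fixed; origin at the centre of its underside. Three blocks fit side by side with their long sides along the mat's x.
- glue_bottle: Bystander: white glue bottle, 41 by 64 by 200 mm, standing behind the work; origin under its foot.
- jar_nails: Bystander: jar with a wooden lid, 68 mm across, 102 mm high, behind and to the right; origin under it.

How it is judged:
On the way, in this order (a step that is already met when the one before it is completed fails the run):
1. the head rests on the upper rung, let go (value of joint head between 0.04 and 0.048 m and velocity of joint head between -0.005 and 0.005 m/s and contact force between the fingers and head below 0.3 N), for 0.3 s.
2. the punch bites inside the red dot while the red block lies free on the base plate and the head is on the upper rung (contact force between punch and block_red above 2 N and z of lift_bar in the frame of red_dot between 0.087 and 0.098 m and horizontal distance between punch_tip and red_dot below 0.007 m and angle between red_centre's own z axis and vertical below 0.1 rad and contact force between the fingers and block_red below 0.3 N), for 0.05 s.
3. the punch bites inside the blue dot while the blue block lies free on the base plate and the head is on the upper rung (contact force between punch and block_blue above 2 N and z of lift_bar in the frame of blue_dot between 0.087 and 0.098 m and horizontal distance between punch_tip and blue_dot below 0.007 m and angle between blue_centre's own z axis and vertical below 0.1 rad and contact force between the fingers and block_blue below 0.3 N), for 0.05 s.
4. the punch bites inside the yellow dot while the yellow block lies free on the base plate and the head is on the upper rung (contact force between punch and block_yellow above 2 N and z of lift_bar in the frame of yellow_dot between 0.087 and 0.098 m and horizontal distance between punch_tip and yellow_dot below 0.007 m and angle between yellow_centre's own z axis and vertical below 0.1 rad and contact force between the fingers and block_yellow below 0.3 N), for 0.05 s.
At the end, for the whole second after the job is handed in: Every block that is there lies at rest, dot up and flat (within 0.1 rad), with its centre over the green mat and none on top of another; the head rests on the upper rung (0.040 to 0.048 m) and the punch is up (value of joint head between 0.04 and 0.048 m and value of joint punch below 0.003 m and x of red_centre in the frame of mat between -0.075 and 0.075 m and y of red_centre in the frame of mat between -0.165 and 0.165 m and height (world z) of each of red_centre, blue_centre, yellow_centre below 0.032 m and angle between each of red_centre, blue_centre, yellow_centre's own z axis and vertical below 0.1 rad and linear speed of each of block_red, block_blue, block_yellow below 0.02 m/s and x of blue_centre in the frame of mat between -0.075 and 0.075 m and y of blue_centre in the frame of mat between -0.165 and 0.165 m and x of yellow_centre in the frame of mat between -0.075 and 0.075 m and y of yellow_centre in the frame of mat between -0.165 and 0.165 m); the robot touches nothing.
It fails at once if the glue bottle is shifted by more than 20 mm (distance of glue_bottle from where it was at the start of the episode above 0.02 m).
It fails at once if the jar of nails is shifted by more than 20 mm (distance of jar_nails from where it was at the start of the episode above 0.02 m).
Of block_red, block_blue, block_yellow only 2 to 3 are there at a start; the rules pass over those that are not, and their reading is None.
At some moment in a run one of block_red, block_blue, block_yellow may be knocked a few centimetres aside while the robot is not near it.
It also fails if it takes over 210 s, if anything falls off the work surface, if the arm or the gripper's body presses on something with over 40 N, if the wrist force passes 120 N, or if a joint passes its speed limit or range.

## Working session

There is one attempt and no reset: what is moved stays moved. The work goes in short steps, Python scripts to look and compute and a tool call to move; the robot and the scene stay as the last step left them, time stands still between calls to the robot, and variables do not carry over. Pictures are saved under pics/ and viewed, at most 14 in all, crops included, and the job is handed in when it is done.

Besides the shell and the picture viewer there is one more tool, called after "Call:" as name(argument=value, ...), one argument or row to a line, values as JSON. play_rows: Moves the arm, as the interface text tells. Its arguments: {"type":"object","properties":{"commands":{"type":"array","items":{"type":"array","items":{"type":"number"}}},"hand":{"type":"number"}},"required":["commands"]}

```bash
mkdir -p pics; ls; cat > h.py <<'E'
import numpy as np, cv2, json
from scipy.spatial.transform import Rotation as Rn
from plant import manip, imaging
def grab(name, save=None):
    s=manip.state(); f=imaging.grab_frame(name)
    if name=='wrist':
        q=s['tool_rot']; R=Rn.from_quat([q[1],q[2],q[3],q[0]]).as_matrix()
        T=np.eye(4);T[:3,:3]=R;T[:3,3]=s['tool_pos']
        M=T@np.array(f['mount']); f['R']=M[:3,:3].T; f['t']=-M[:3,:3].T@M[:3,3]
    f['R']=np.array(f['R']);f['t']=np.array(f['t'])
    if save: cv2.imwrite('pics/'+save,f['image'][:,:,::-1])
    return f
def ray(f,u,v):
    d=f['R'].T@np.array([(u-f['cx'])/f['fx'],(v-f['cy'])/f['fy'],1]); return -f['R'].T@f['t'], d/np.linalg.norm(d)
def onz(f,u,v,z):
    o,d=ray(f,u,v); return o+d*(z-o[2])/d[2]
def tri(*rays):
    A=np.zeros((3,3));b=np.zeros(3)
    for o,d in rays:
        P=np.eye(3)-np.outer(d,d);A+=P;b+=P@o
    X=np.linalg.solve(A,b); return X,[np.linalg.norm((np.eye(3)-np.outer(d,d))@(X-o)) for o,d in rays]
def proj(f,X):
    c=f['R']@np.array(X)+f['t']; return f['fx']*c[0]/c[2]+f['cx'],f['fy']*c[1]/c[2]+f['cy']
E
python3 - <<'E'
from h import *
for n in('scene','top','wrist'):
    f=grab(n,n+'0.png'); print(n,f['fx'],f['cx'],f['cy'],(-f['R'].T@f['t']).round(3),f['R'].round(3).tolist())
s=manip.state();print(s)
import cv2
E
python3 -c "
import cv2,numpy as np
a=[cv2.imread('pics/%s0.png'%n) for n in('scene','top')]
"
```

```text
pics
scene 396.3430951632587 272.4491380058329 205.90124782771576 [ 0.236 -0.664  0.72 ] [[0.859, -0.511, -0.001], [-0.322, -0.538, -0.779], [0.398, 0.67, -0.627]]
top 412.3973199798279 278.83594292958253 210.85503168102989 [ 0.408 -0.038  1.162] [[0.039, -0.999, -0.004], [-0.976, -0.037, -0.214], [0.213, 0.012, -0.977]]
wrist 302.3522452504099 277.9258975587588 210.60622650538846 [0.156 0.611 0.373] [[0.365, 0.931, -0.002], [0.889, -0.347, 0.299], [0.278, -0.111, -0.954]]
{'time': 0.15, 'joint_pos': array([ 1.07801020e+00,  5.32254718e-02,  1.61397562e+00, -2.26872974e-05,
        1.47596114e+00, -1.18979954e-01]), 'joint_vel': array([-0.00037268, -0.00237536, -0.0044601 , -0.00062441, -0.00222567,
       -0.00065573]), 'joint_efforts': array([ 4.92690233e-04, -3.94239914e+01, -3.70722806e+01, -2.37512307e-05,
        4.62468364e-03, -1.46739904e-05]), 'tool_pos': array([0.22800358, 0.58144066, 0.24433462]), 'tool_rot': array([-2.25560075e-04,  1.85815689e-01,  9.82584304e-01, -7.51760727e-04]), 'contact_force': array([-0.52084143,  0.27806866,  0.02317949]), 'ft_torque': array([ 0.00460435, -0.05073242,  0.01420976]), 'grasp_force': 0.0, 'gripper_width': 0.9996763297551995}
```

View pics/scene0.png

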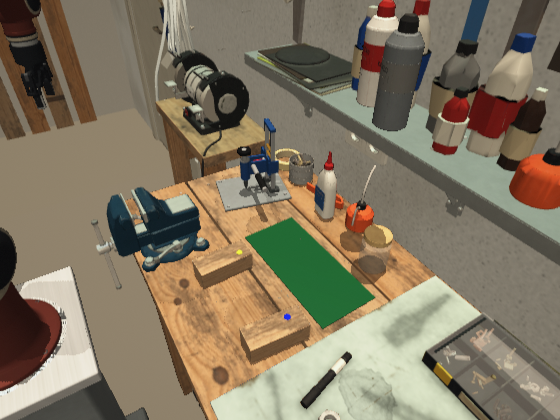

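View pics/top0.png

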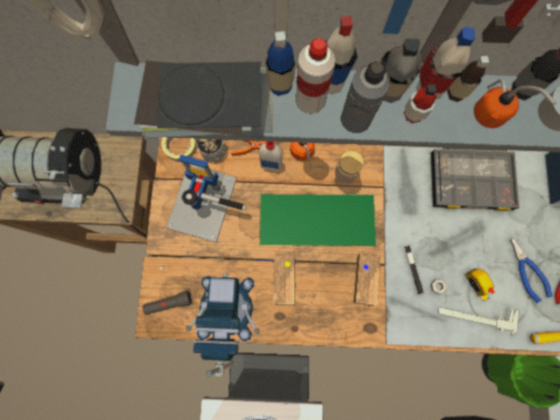

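The scene shows two blocks, yellow (dot at top (287,265)) and blue (dot at (366,267)), and no red one. The press is at top (203,205) with its bar pointing right to about (243,207). The mat is at top (318,220) and the vice at (225,305).

```bash
python3 - <<'E'
from h import *
a=cv2.imread('pics/top0.png')[145:250,150:270]; b=cv2.imread('pics/scene0.png')[110:215,200:320]
cv2.imwrite('pics/c1.png',np.hstack([cv2.resize(x,None,fx=5 if 0 else 3.33,fy=3.33*1.5 if 0 else 3.33,interpolation=cv2.INTER_CUBIC) for x in(a,b)]))
for n in('top','scene'):
    f=grab(n); np.save(n+'.npy',{k:f[k] for k in('fx','fy','cx','cy','R','t','image')},allow_pickle=True)
    h=cv2.cvtColor(f['image'],cv2.COLOR_RGB2HSV)
    for c,lo,hi in(('yel',(24,150,150),(34,255,255)),('blu',(112,180,130),(126,255,255)),('green',(55,150,30),(75,255,160)),('red',(0,200,120),(4,255,255))):
        m=cv2.inRange(h,lo,hi); k,_,st,ce=cv2.connectedComponentsWithStats(m)
        for i in range(1,k):
            if st[i,4]>8 and ce[i,1]>150: print(n,c,st[i].tolist(),ce[i].round(1), onz(f,*ce[i],.044 if c!='green' else .003).round(3))
        if c=='green':
            cs=max(cv2.findContours(m,0,2)[0],key=cv2.contourArea); r=cv2.approxPolyDP(cs,8,True)[:,0]
            print([onz(f,*p,.003).round(3)[:2].tolist() for p in r])
E
```

```text
top yel [284, 261, 7, 6, 30] [287.  263.6] [ 0.507 -0.052  0.044]
top yel [478, 273, 14, 20, 159] [484.6 281.2] [ 0.481 -0.581  0.044]
top yel [481, 294, 7, 6, 25] [484.2 296.6] [ 0.44  -0.577  0.044]
top yel [539, 334, 21, 8, 130] [549.2 337.5] [ 0.343 -0.739  0.044]
top green [262, 196, 112, 48, 4078] [327.2 217.1] [ 0.648 -0.163  0.003]
top green [263, 219, 9, 8, 19] [267.8 221.7] [0.628 0.006 0.003]
top green [272, 219, 4, 8, 10] [273.4 222.1] [ 0.628 -0.01   0.003]
top green [292, 237, 5, 5, 14] [294.6 238.9] [ 0.582 -0.072  0.003]
[[0.701, 0.026], [0.656, 0.021], [0.666, -0.01], [0.592, -0.061], [0.627, -0.046], [0.619, -0.08], [0.571, -0.096], [0.578, -0.294], [0.715, -0.283]]
top red [194, 183, 6, 9, 32] [196.6 186.8] [0.713 0.209 0.044]
top red [556, 287, 4, 15, 35] [557.7 294.5] [ 0.453 -0.772  0.044]
scene yel [236, 249, 7, 6, 25] [239.  251.6] [ 0.507 -0.05   0.044]
scene yel [437, 363, 15, 16, 28] [444.1 369.8] [ 0.689 -0.503  0.044]
scene blu [284, 314, 6, 6, 25] [286.7 316.4] [ 0.507 -0.263  0.044]
scene green [246, 218, 128, 110, 6182] [309.4 271.7] [ 0.638 -0.159  0.003]
[[0.564, 0.025], [0.573, -0.298], [0.717, -0.294], [0.707, 0.029]]
scene red [325, 153, 8, 15, 60] [328.7 161.7] [0.931 0.158 0.044]
```

View pics/c1.png

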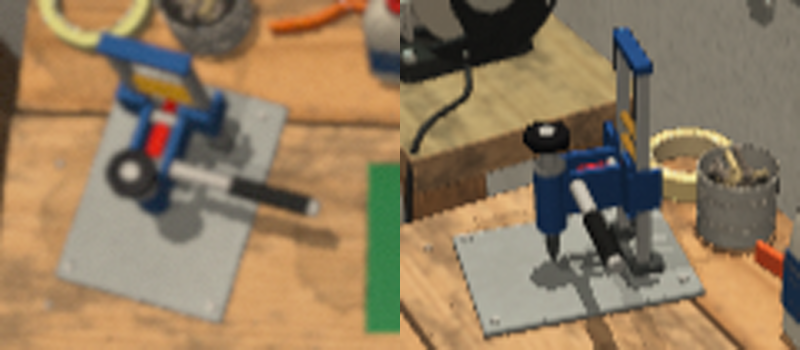

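The crop shows the plate corners clearly: near-left, near-right and far-right. The white dot on the knob is at crop (130,170) in the top view and (547,130) in the scene view. The black grip runs from (230,188) to (312,208) in the top view and from (593,212) to (612,265) in the scene view.

```bash
python3 - <<'E'
from h import *
T=np.load('top.npy',allow_pickle=True).item();S=np.load('scene.npy',allow_pickle=True).item()
t=lambda u,v:(150+u/3.33-.35,145+v/3.33-.35)
s=lambda u,v:(200+(u-400)/3.33-.35,110+v/3.33-.35)
for n,a,b,z in(('NL',(58,278),(455,236),.008),('NR',(221,320),(490,335),.008),('FR',(288,103),(705,292),.008),('knob',(129,169),(547,131),.148),('gripend',(314,207),(610,268),.1),('gripstart',(231,187),(590,212),.1)):
    X,e=tri(ray(T,*t(*a)),ray(S,*s(*b))); print(n,X.round(4),np.round(e,4),onz(T,*t(*a),z).round(3),onz(S,*s(*b),z).round(3))
# blocks contours
for f,n in((T,'top'),(S,'scene')):
    for p in((287,263.6),(366,267)) if n=='top' else ((239,251.6),(286.7,316.4)): print(n,tri(ray(f,*p))[0] if 0 else onz(f,*p,.044).round(4))
print(tri(ray(T,287,263.6),ray(S,239,251.6)),tri(ray(T,366,267),ray(S,286.7,316.4)))
a=cv2.resize(T['image'][245:325,240:390],None,fx=5,fy=5,interpolation=cv2.INTER_CUBIC); cv2.imwrite('pics/c2.png',a[:,:,::-1])
E
```

```text
NL [0.5984 0.2901 0.0115] [0.0011 0.0011] [0.598 0.291 0.008] [0.601 0.295 0.008]
NR [0.5678 0.1503 0.0042] [0.0001 0.0001] [0.567 0.15  0.008] [0.566 0.146 0.008]
FR [0.7598 0.1058 0.0048] [0.0021 0.0021] [0.761 0.105 0.008] [0.755 0.103 0.008]
knob [0.66   0.2055 0.1486] [0.0009 0.0009] [0.661 0.205 0.148] [0.66  0.207 0.148]
gripend [0.6446 0.0686 0.0991] [0.0032 0.0032] [0.648 0.067 0.1  ] [0.641 0.068 0.1  ]
gripstart [0.6591 0.133  0.109 ] [0.0001 0.0001] [0.661 0.134 0.1  ] [0.665 0.145 0.1  ]
top [ 0.5075 -0.0522  0.044 ]
top [ 0.5065 -0.2652  0.044 ]
scene [ 0.5074 -0.0501  0.044 ]
scene [ 0.5071 -0.2626  0.044 ]
(array([ 0.50694165, -0.05208025,  0.04604714]), [np.float64(0.00034696063941757786), np.float64(0.00034696063941751384)]) (array([ 0.50605741, -0.26447428,  0.04708863]), [np.float64(0.000172587985841985), np.float64(0.0001725879858418965)])
```

View pics/c2.png

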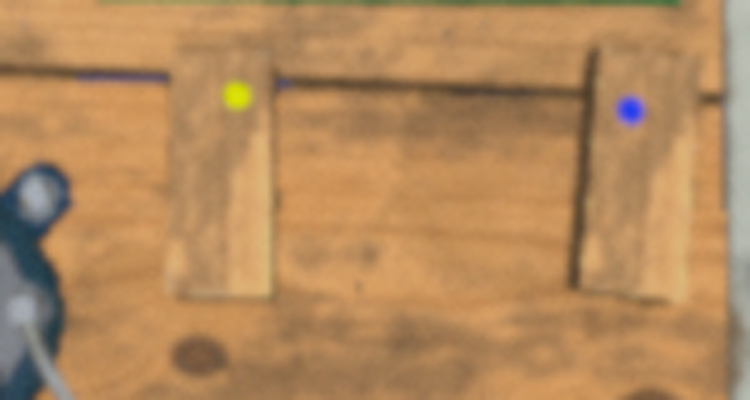

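Red is absent. Press yaw is about -13°, the tip is near (0.660, 0.204), and the grip centre is near (0.652, 0.101, 0.10). Now I turn the tool so it closes along the press's x and go above the bar.

Call:
play_rows(
  commands=[
    [0,0,0,0,0,-7],
    [0,0,0,0,0,-7],
    [0,0,0,0,0,-7],
    [0,0,0,0,0,-7],
    [0,0,0,0,0,-7],
  ],
)

```text
time: 0.67
tool_pos: [0.2282, 0.5817, 0.2451]
tool_rot: [-0.0, -0.121, 0.993, -0.0]
contact_force: [0.1, -1.0, 0.2]
gripper_width: 1.001
grasp_force: 0.0
```

Call:
play_rows(
  commands=[
    [0,0,0,0,0,-7],
    [0,0,0,0,0,-7],
    [0,0,0,0,0,-7],
    [0,0,0,0,0,-7],
    [0,0,0,0,0,-7],
  ],
)

```text
time: 1.08
tool_pos: [0.2281, 0.5817, 0.2451]
tool_rot: [-0.0, -0.414, 0.91, -0.0]
contact_force: [0.6, 0.1, -0.2]
gripper_width: 1.003
grasp_force: 0.0
```

Call:
play_rows(
  commands=[
    [0,0,0,0,0,-7],
    [0,0,0,0,0,-7],
    [0,0,0,0,0,-7],
    [0,0,0,0,0,-7],
  ],
)

```text
time: 1.42
tool_pos: [0.2282, 0.5817, 0.2451]
tool_rot: [-0.0, -0.622, 0.783, -0.0]
contact_force: [0.1, -0.5, 0.9]
gripper_width: 1.0
grasp_force: 0.0
```

Call:
play_rows(
  commands=[
    [23.2,-32.6,1.5,0,0,0],
    [23.2,-32.6,1.5,0,0,0],
    [23.2,-32.6,1.5,0,0,0],
    [23.2,-32.6,1.5,0,0,0],
    [23.2,-32.6,1.5,0,0,0],
  ],
)

```text
time: 1.83
tool_pos: [0.3606, 0.4297, 0.2377]
tool_rot: [0.0, -0.62, 0.785, -0.0]
contact_force: [0.3, 1.8, 0.7]
gripper_width: 1.005
grasp_force: 0.0
```

Call:
play_rows(
  commands=[
    [23.2,-32.6,1.5,0,0,0],
    [23.2,-32.6,1.5,0,0,0],
    [23.2,-32.6,1.5,0,0,0],
    [23.2,-32.6,1.5,0,0,0],
    [23.2,-32.6,1.5,0,0,0],
  ],
)

```text
time: 2.25
tool_pos: [0.4924, 0.2788, 0.2303]
tool_rot: [0.0, -0.62, 0.785, -0.0]
contact_force: [0.2, -0.1, -0.4]
gripper_width: 0.997
grasp_force: 0.0
```

Call:
play_rows(
  commands=[
    [23.2,-32.6,1.5,0,0,0],
    [23.2,-32.6,1.5,0,0,0],
    [23.2,-32.6,1.5,0,0,0],
    [23.2,-32.6,1.5,0,0,0],
    [23.2,-32.6,1.5,0,0,0],
  ],
)

```text
time: 2.67
tool_pos: [0.6241, 0.1281, 0.2227]
tool_rot: [0.0, -0.62, 0.785, 0.0]
contact_force: [-0.5, -0.4, 0.0]
gripper_width: 0.999
grasp_force: 0.0
```

Call:
play_rows(
  commands=[
    [23.2,-32.6,1.5,0,0,0],
    [0,0,0,0,0,0],
  ],
)

```text
time: 2.83
tool_pos: [0.6526, 0.094, 0.2204]
tool_rot: [-0.0, -0.617, 0.787, -0.001]
contact_force: [-0.1, 0.2, -0.5]
gripper_width: 1.002
grasp_force: 0.0
```

```bash
python3 - <<'E'
from h import *
f=grab('wrist','w1.png'); np.save('w1.npy',{k:f[k] for k in('fx','fy','cx','cy','R','t','image')},allow_pickle=True)
for X in ((.652,.101,.1),(.645,.069,.1),(.659,.133,.1),(.660,.2055,.148)): print(np.round(proj(f,X)))
E
```

```text
[279. 215.]
[279. 178.]
[280. 250.]
[300. 354.]
```

View pics/w1.png

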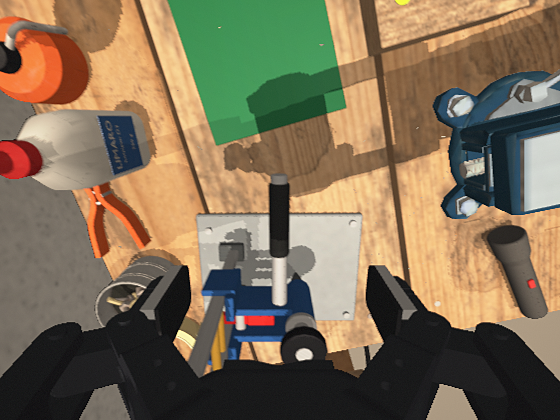

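The black grip spans rows 182 to 255 at column 280 and lines up with the jaws, as predicted. The knob is at about (303,343).

```bash
python3 - <<'E'
from h import *
T=np.load('top.npy',allow_pickle=True).item();S=np.load('scene.npy',allow_pickle=True).item();W=np.load('w1.npy',allow_pickle=True).item()
t=lambda u,v:(150+u/3.33-.35,145+v/3.33-.35)
s=lambda u,v:(200+(u-400)/3.33-.35,110+v/3.33-.35)
print(tri(ray(W,279.5,218),ray(S,*s(600,240))),tri(ray(W,279.5,218),ray(T,*t(272,198))))
print(tri(ray(W,304,347),ray(T,*t(129,169)),ray(S,*s(547,131))))
print([onz(W,*p,.008).round(4) for p in((196,213),(359,213),(360,321))])
E
```

```text
(array([0.65194965, 0.10304312, 0.10153305]), [np.float64(0.00048711802669345564), np.float64(0.0004871180266931788)]) (array([0.65160994, 0.10007533, 0.1092548 ]), [np.float64(0.00019755773146085752), np.float64(0.00019755773146088322)])
(array([0.65839121, 0.20368043, 0.14802072]), [np.float64(0.004158535245925014), np.float64(0.002998781231268459), np.float64(0.0015848234505398044)])
[array([0.7541, 0.1041, 0.008 ]), array([0.5665, 0.1499, 0.008 ]), array([0.5894, 0.2999, 0.008 ])]
```

Call:
play_rows(
  commands=[
    [-7,0,30,0,0,0],
    [0,0,35,0,0,0],
    [0,0,30,0,0,0],
    [0,0,0,0,0,0],
  ],
)

```text
time: 3.22
tool_pos: [0.6455, 0.1073, 0.118]
tool_rot: [-0.006, -0.62, 0.785, 0.004]
contact_force: [-1.5, -0.8, -1.2]
gripper_width: 1.001
grasp_force: 0.0
```

Call:
play_rows(
  commands=[
    [0,0,0,0,0,0],
    [0,0,0,0,0,0],
  ],
)

```text
time: 3.38
tool_pos: [0.6518, 0.1072, 0.1283]
tool_rot: [0.001, -0.62, 0.785, -0.001]
contact_force: [-0.2, 0.1, -0.4]
gripper_width: 1.001
grasp_force: 0.0
```

Call:
play_rows(
  commands=[
    [4,0,12,0,0,0],
    [0,0,12,0,0,0],
    [0,0,8,0,0,0],
    [0,0,0,0,0,0],
    [0,0,0,0,0,0],
  ],
)

```text
time: 3.8
tool_pos: [0.6495, 0.1026, 0.0932]
tool_rot: [-0.001, -0.62, 0.785, 0.001]
contact_force: [-0.0, -0.1, 0.3]
gripper_width: 0.997
grasp_force: 0.0
```

Call:
play_rows(
  commands=[
    [0,0,0,0,0,0],
    [0,0,0,0,0,0],
    [0,0,0,0,0,0],
    [0,0,0,0,0,0],
    [0,0,0,0,0,0],
  ],
  hand=10,
)

```text
time: 4.22
tool_pos: [0.6506, 0.1026, 0.0947]
tool_rot: [0.0, -0.62, 0.785, -0.0]
contact_force: [8.3, -3.1, 3.8]
gripper_width: 0.299
grasp_force: 7.6
```

Call:
play_rows(
  commands=[
    [0,0,0,0,0,0],
    [0,0,0,0,0,0],
    [0,0,0,0,0,0],
    [0,0,0,0,0,0],
  ],
)

```text
time: 4.55
tool_pos: [0.6545, 0.1017, 0.0958]
tool_rot: [0.004, -0.619, 0.785, -0.004]
contact_force: [13.0, -2.6, -6.5]
gripper_width: 0.188
grasp_force: 58.5
```

Call:
play_rows(
  commands=[
    [0,-1.5,-10,0,0,0],
    [0,-1.5,-10,0,0,0],
    [0,0,-10,0,0,0],
    [0,0,-10,0,0,0],
    [0,0,-10,0,0,0],
  ],
)

```text
time: 4.97
tool_pos: [0.6545, 0.1017, 0.1435]
tool_rot: [0.002, -0.62, 0.785, -0.001]
contact_force: [9.5, 0.2, -8.4]
gripper_width: 0.192
grasp_force: 61.2
```

Call:
play_rows(
  commands=[
    [0,0,-7,0,0,0],
    [0,0,-3,0,0,0],
    [0,0,0,0,0,0],
    [0,0,0,0,0,0],
    [0,0,0,0,0,0],
  ],
)

```text
time: 5.38
tool_pos: [0.6545, 0.1016, 0.1539]
tool_rot: [0.002, -0.62, 0.785, -0.001]
contact_force: [7.5, 0.1, -6.4]
gripper_width: 0.191
grasp_force: 61.6
```

Call:
play_rows(
  commands=[
    [0,0,-2,0,0,0],
    [0,0,0,0,0,0],
    [0,0,0,0,0,0],
    [0,0,0,0,0,0],
  ],
)

```text
time: 5.72
tool_pos: [0.6545, 0.1017, 0.1557]
tool_rot: [0.002, -0.62, 0.785, -0.001]
contact_force: [8.6, -0.6, -5.2]
gripper_width: 0.19
grasp_force: 61.5
```

Call:
play_rows(
  commands=[
    [0,0,3,0,0,0],
    [0,0,3,0,0,0],
    [0,0,3,0,0,0],
    [0,0,3,0,0,0],
    [0,0,2,0,0,0],
  ],
)

```text
time: 6.13
tool_pos: [0.6545, 0.1017, 0.1415]
tool_rot: [0.002, -0.62, 0.785, -0.001]
contact_force: [6.8, -0.6, -5.8]
gripper_width: 0.187
grasp_force: 61.6
```

Call:
play_rows(
  commands=[
    [0,0,1,0,0,0],
    [0,0,1,0,0,0],
    [0,0,1,0,0,0],
    [0,0,0,0,0,0],
    [0,0,0,0,0,0],
  ],
)

```text
time: 6.55
tool_pos: [0.6545, 0.1017, 0.1392]
tool_rot: [0.002, -0.62, 0.785, -0.001]
contact_force: [6.7, -0.2, -3.4]
gripper_width: 0.19
grasp_force: 61.9
```

Call:
play_rows(
  commands=[
    [0,0,1,0,0,0],
    [0,0,0,0,0,0],
    [0,0,0,0,0,0],
  ],
)

```text
time: 6.8
tool_pos: [0.6545, 0.1017, 0.139]
tool_rot: [0.002, -0.62, 0.785, -0.001]
contact_force: [5.6, -0.4, -1.3]
gripper_width: 0.185
grasp_force: 62.1
```

Call:
play_rows(
  commands=[
    [0,0,0,0,0,0],
    [0,0,0,0,0,0],
    [0,0,0,0,0,0],
    [0,0,0,0,0,0],
    [0,0,0,0,0,0],
  ],
  hand=85,
)

```text
time: 7.22
tool_pos: [0.6527, 0.102, 0.1382]
tool_rot: [-0.0, -0.62, 0.785, 0.0]
contact_force: [-0.3, -0.6, 0.9]
gripper_width: 0.889
grasp_force: 0.0
```

Call:
play_rows(
  commands=[
    [0,0,-15,0,0,0],
    [0,0,-30,0,0,0],
    [0,0,-35,0,0,0],
    [0,0,-30,0,0,0],
    [0,0,0,0,0,0],
  ],
)

```text
time: 7.63
tool_pos: [0.6566, 0.1022, 0.2592]
tool_rot: [0.006, -0.62, 0.785, -0.004]
contact_force: [1.8, 0.2, 2.1]
gripper_width: 0.992
grasp_force: 0.0
```

```bash
python3 - <<'E'
from h import *
f=grab('scene','s1.png');a=f['image'][110:215,200:320]
g=grab('wrist','w2.png')
cv2.imwrite('pics/c3.png',np.hstack([cv2.resize(a,(400,350)),cv2.resize(g['image'],(400,350))])[:,:,::-1])
for h in(0,.022,.044): print(h,np.round(proj(f,(.652,.101,.1005+h))),np.round(proj(g,(.652,.101,.1005+h))),np.round(proj(f,(.66,.204,.148+h))))
E
```

```text
0 [260. 182.] [282. 195.] [244. 149.]
0.022 [260. 176.] [282. 201.] [244. 142.]
0.044 [260. 169.] [282. 208.] [244. 135.]
```

View pics/c3.png

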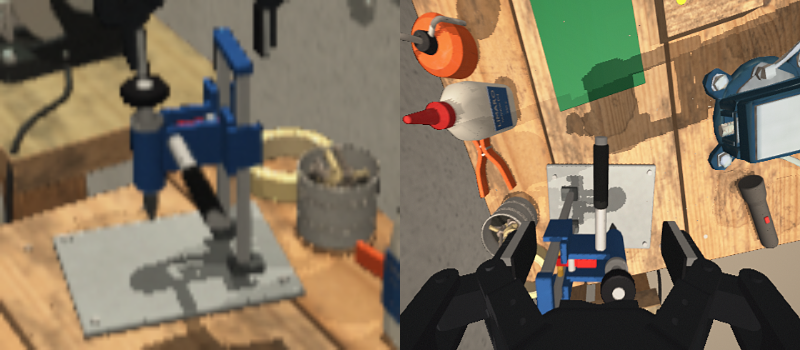

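The head is on the upper rung: the knob is at scene row 137 against a predicted 135. Now the blue block.

Call:
play_rows(
  commands=[
    [0,0,0,0,0,7],
    [0,0,0,0,0,7],
    [0,0,0,0,0,7],
    [0,0,0,0,0,7],
    [0,0,0,0,0,7],
  ],
)

```text
time: 8.15
tool_pos: [0.6521, 0.1019, 0.2464]
tool_rot: [-0.002, -0.352, 0.936, 0.001]
contact_force: [0.0, -0.6, 0.1]
gripper_width: 0.995
grasp_force: 0.0
```

Call:
play_rows(
  commands=[
    [0,0,0,0,0,7],
    [0,0,0,0,0,7],
    [0,0,0,0,0,7],
    [0,0,0,0,0,7],
    [0,0,0,0,0,7],
  ],
)

```text
time: 8.57
tool_pos: [0.6521, 0.1019, 0.2464]
tool_rot: [-0.002, -0.054, 0.999, 0.0]
contact_force: [-0.0, -0.3, 0.2]
gripper_width: 0.996
grasp_force: 0.0
```

Call:
play_rows(
  commands=[
    [0,0,0,0,0,6],
    [18,-36,0,0,0,0],
    [18,-36,0,0,0,0],
    [18,-36,0,0,0,0],
    [18,-36,0,0,0,0],
  ],
)

```text
time: 8.98
tool_pos: [0.5807, -0.0436, 0.2465]
tool_rot: [-0.002, -0.006, 1.0, 0.0]
contact_force: [0.0, -0.5, 0.1]
gripper_width: 0.994
grasp_force: 0.0
```

Call:
play_rows(
  commands=[
    [18,-36,0,0,0,0],
    [18,-36,0,0,0,0],
    [18,-36,0,0,0,0],
    [18,-36,0,0,0,0],
    [18,-36,0,0,0,0],
  ],
)

```text
time: 9.4
tool_pos: [0.4924, -0.2246, 0.2468]
tool_rot: [-0.001, -0.005, 1.0, 0.001]
contact_force: [1.3, -0.1, -0.2]
gripper_width: 0.992
grasp_force: 0.0
```

Call:
play_rows(
  commands=[
    [18,-36,0,0,0,0],
    [0,0,0,0,0,0],
    [0,0,0,0,0,0],
    [0,0,0,0,0,0],
    [0,0,0,0,0,0],
  ],
)

```text
time: 9.82
tool_pos: [0.4769, -0.2587, 0.2476]
tool_rot: [-0.001, -0.006, 1.0, 0.001]
contact_force: [-0.6, 0.5, 0.4]
gripper_width: 0.999
grasp_force: 0.0
```

```bash
python3 - <<'E'
from h import *
f=grab('wrist','w3.png'); np.save('w3.npy',{k:f[k] for k in('fx','fy','cx','cy','R','t','image')},allow_pickle=True)
s=manip.state(); print(s['tool_pos'],s['tool_rot'],s['joint_pos'].round(2))
E
```

```text
[ 0.47711905 -0.25852007  0.24777561] [-3.51153240e-04 -6.07664983e-03  9.99981385e-01  4.24247100e-04] [-0.63 -0.15  1.8   0.    1.49 -2.22]
```

View pics/w3.png

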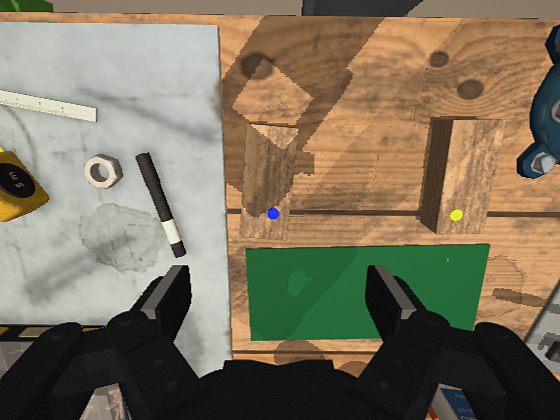

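Blue's top face corners are about (247,123), (298,127), (289,241) and (241,238), with the dot at (273,214). Yellow's dot is at (456,215), and its top corners are about (442,119), (503,119), (489,236) and (436,233).

```bash
cat >> h.py <<'E'
def block(f,cs,dot,off,z=.044):
    P=np.array([onz(f,*c,z)[:2] for c in cs]) # near-left(-y),near-right,far-right,far-left
    v=(P[2]+P[3]-P[0]-P[1])/2; w=(P[1]+P[2]-P[0]-P[3])/2
    c=P.mean(0); d=onz(f,*dot,z)[:2]
    a1=np.degrees(np.arctan2(v[1],v[0])); y=v/np.linalg.norm(v); x=np.array([y[1],-y[0]])
    print('centre',c.round(4),'len',np.linalg.norm(v).round(4),'wid',np.linalg.norm(w).round(4),'yaw(y axis)',a1.round(1),'edges',[np.degrees(np.arctan2(*(q)[::-1])).round(1) for q in(P[3]-P[0],P[2]-P[1])])
    print('dot',d.round(4),'centre from dot',(d-off[1]*y-off[0]*x).round(4),'dot in block',((d-c)@x).round(4),((d-c)@y).round(4))
E
python3 - <<'E'
from h import *
f=np.load('w3.npy',allow_pickle=True).item();S=np.load('scene.npy',allow_pickle=True).item()
h=cv2.cvtColor(f['image'],cv2.COLOR_RGB2HSV); d={}
for c,lo,hi in(('yel',(24,150,150),(34,255,255)),('blu',(112,180,130),(126,255,255))):
    m=cv2.inRange(h,lo,hi);k,_,st,ce=cv2.connectedComponentsWithStats(m)
    i=1+np.argmax([st[i,4] if 200<ce[i,0]<500 and ce[i,1]<240 else 0 for i in range(1,k)]); d[c]=ce[i]; print(c,st[i],ce[i])
print(tri(ray(f,*d['blu']),ray(S,286.7,316.4)),tri(ray(f,*d['yel']),ray(S,239,251.6)))
block(f,[(247,123),(298,127),(289,241),(241,238)],d['blu'],(-.009,.032))
block(f,[(442,119),(503,119),(489,236),(436,233)],d['yel'],(.008,.041))
E
```

```text
yel [450 209  13  12 120] [455.89166667 214.69166667]
blu [267 208  12  11  99] [272.64646465 213.23232323]
(array([ 0.50669664, -0.262993  ,  0.04465558]), [np.float64(0.0001567799812781009), np.float64(0.00015677998127800534)]) (array([ 0.50527234, -0.05366566,  0.04797773]), [np.float64(0.0005510821069884956), np.float64(0.000551082106988427)])
centre [ 0.4742 -0.2678] len 0.1311 wid 0.0555 yaw(y axis) -3.5 edges [np.float64(-4.2), np.float64(-2.9)]
dot [ 0.5067 -0.263 ] centre from dot [ 0.4743 -0.27  ] dot in block -0.0068 0.0322
centre [ 0.4653 -0.046 ] len 0.1312 wid 0.0638 yaw(y axis) 6.5 edges [np.float64(6.8), np.float64(6.3)]
dot [ 0.506  -0.0511] centre from dot [ 0.4644 -0.0478] dot in block 0.0096 0.0399
```

Call:
play_rows(
  commands=[
    [0,0,0,0,0,4.2],
    [23,-5,25,0,0,0],
    [23,-5,25,0,0,0],
    [0,0,40,0,0,0],
    [0,0,30,0,0,0],
  ],
)

```text
time: 10.28
tool_pos: [0.4297, -0.2655, 0.1264]
tool_rot: [-0.0, 0.031, 1.0, 0.0]
contact_force: [0.1, 1.1, -1.6]
gripper_width: 0.999
grasp_force: 0.0
```

Call:
play_rows(
  commands=[
    [0,0,20,0,0,0],
    [0,0,10,0,0,0],
    [0,0,0,0,0,0],
    [0,0,0,0,0,0],
    [0,0,0,0,0,0],
  ],
)

```text
time: 10.7
tool_pos: [0.4316, -0.2675, 0.1003]
tool_rot: [0.001, 0.031, 1.0, -0.001]
contact_force: [-0.5, -0.5, 0.2]
gripper_width: 0.993
grasp_force: 0.0
```

Call:
play_rows(
  commands=[
    [0,0,20,0,0,0],
    [0,0,20,0,0,0],
    [0,0,18,0,0,0],
    [0,0,12,0,0,0],
    [0,0,8,0,0,0],
  ],
)

```text
time: 11.12
tool_pos: [0.4307, -0.2672, 0.0204]
tool_rot: [0.0, 0.031, 1.0, -0.0]
contact_force: [-0.4, 0.3, 0.4]
gripper_width: 0.996
grasp_force: 0.0
```

Call:
play_rows(
  commands=[
    [0,0,0,0,0,0],
    [0,0,0,0,0,0],
    [0,0,0,0,0,0],
  ],
)

```text
time: 11.37
tool_pos: [0.4311, -0.2677, 0.0217]
tool_rot: [0.001, 0.032, 1.0, -0.001]
contact_force: [0.3, 0.3, 0.7]
gripper_width: 0.999
grasp_force: 0.0
```

Call:
play_rows(
  commands=[
    [0,0,0,0,0,0],
    [0,0,0,0,0,0],
    [0,0,0,0,0,0],
    [0,0,0,0,0,0],
    [0,0,0,0,0,0],
  ],
  hand=45,
)

```text
time: 11.78
tool_pos: [0.4309, -0.2676, 0.0215]
tool_rot: [0.001, 0.032, 0.999, -0.001]
contact_force: [-1.1, 0.1, 5.7]
gripper_width: 0.645
grasp_force: 64.7
```

Call:
play_rows(
  commands=[
    [0,0,0,0,0,0],
    [0,0,0,0,0,0],
    [0,0,0,0,0,0],
  ],
)

```text
time: 12.03
tool_pos: [0.4309, -0.2676, 0.0215]
tool_rot: [0.001, 0.032, 1.0, -0.001]
contact_force: [-0.5, 0.1, 6.3]
gripper_width: 0.649
grasp_force: 64.8
```

Call:
play_rows(
  commands=[
    [0,0,-10,0,0,0],
    [0,0,-25,0,0,0],
    [0,0,-40,0,0,0],
    [0,0,-40,0,0,0],
    [0,0,-40,0,0,0],
  ],
)

```text
time: 12.45
tool_pos: [0.4288, -0.2658, 0.1756]
tool_rot: [-0.002, 0.032, 1.0, 0.001]
contact_force: [0.9, -0.1, -3.1]
gripper_width: 0.648
grasp_force: 64.5
```

Call:
play_rows(
  commands=[
    [0,0,-40,0,0,0],
    [0,0,-40,0,0,0],
    [0,0,-15,0,0,4.8],
    [0,0,0,0,0,4.8],
    [0,0,0,0,0,0],
  ],
)

```text
time: 12.87
tool_pos: [0.4302, -0.2669, 0.2717]
tool_rot: [0.001, 0.116, 0.993, -0.001]
contact_force: [-0.4, -0.0, -3.8]
gripper_width: 0.646
grasp_force: 64.5
```

```bash
python3 - <<'E'
from h import *
f=grab('scene');T=grab('top')
print('tip scene',proj(f,(.6595,.2035,.058)),'knob scene',proj(f,(.6595,.2035,.192)),'knob top',proj(T,(.6595,.2035,.192)))
x=np.array([.9736,-.2284,0]);y=np.array([.2284,.9736,0]);t=np.array([.6595,.2035,.058])
for k in(-10,10): print(k,np.round(proj(f,t+x*k/1000),1),np.round(proj(f,t+y*k/1000),1))
a=f['image'][120:195,215:275];b=T['image'][160:235,160:220]
cv2.imwrite('pics/c4.png',np.hstack([cv2.resize(i,(400,500),interpolation=cv2.INTER_CUBIC) for i in(a,b)])[:,:,::-1])
print([onz(T,*p,.155).round(3) for p in((225,277),(200,277),(253,280))])
s=manip.state();print(s['tool_pos'],s['tool_rot'],s['gripper_width'])
E
```

```text
tip scene (np.float64(245.689382166444), np.float64(176.0697906952179)) knob scene (np.float64(243.5388349793913), np.float64(135.4744178399278)) knob top (np.float64(185.17294837241135), np.float64(191.52740757769908))
-10 [242.4 176.7] [246.6 177.9]
10 [249.  175.5] [244.8 174.2]
[array([0.46 , 0.098, 0.155]), array([0.457, 0.158, 0.155]), array([0.455, 0.03 , 0.155])]
[ 0.42936978 -0.26621588  0.26879324] [-1.30748831e-03  1.13992026e-01  9.93480441e-01  8.49958409e-04] 0.6498137893660584
```

View pics/c4.png

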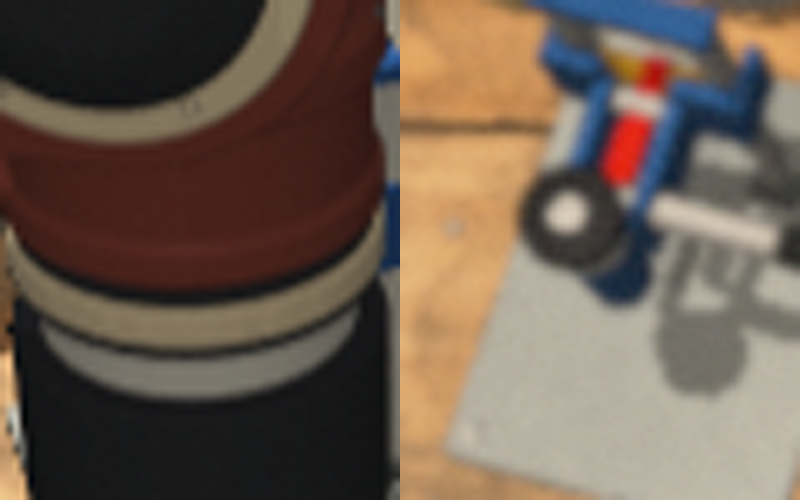

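The scene crop is blocked by the arm. In the top view the knob's white centre is at about (184.8,191.5), against a predicted (185.2,191.5), so the tip estimate (0.6595, 0.2035) holds.

Call:
play_rows(
  commands=[
    [-2.7,37.7,0,0,0,0],
    [-2.7,37.7,0,0,0,0],
    [-2.7,37.7,0,0,0,0],
    [-2.7,37.7,0,0,0,0],
    [-2.7,37.7,0,0,0,0],
  ],
)

```text
time: 13.38
tool_pos: [0.4855, -0.0845, 0.2681]
tool_rot: [-0.002, 0.114, 0.993, 0.0]
contact_force: [0.6, -0.2, -4.0]
gripper_width: 0.646
grasp_force: 65.1
```

Call:
play_rows(
  commands=[
    [-2.7,37.7,0,0,0,0],
    [-2.7,37.7,0,0,0,0],
    [-2.7,37.7,0,0,0,0],
    [-2.7,37.7,0,0,0,0],
    [-2.7,37.7,0,0,0,0],
  ],
)

```text
time: 13.8
tool_pos: [0.5417, 0.0959, 0.2679]
tool_rot: [-0.002, 0.114, 0.993, -0.0]
contact_force: [0.5, -1.4, -2.5]
gripper_width: 0.647
grasp_force: 65.1
```

Call:
play_rows(
  commands=[
    [-2.7,37.7,0,0,0,0],
    [-2.7,37.7,0,0,0,0],
    [-2.7,37.7,0,0,0,0],
    [-2.7,37.7,0,0,0,0],
    [-2.7,37.7,0,0,0,0],
  ],
)

```text
time: 14.22
tool_pos: [0.598, 0.276, 0.2674]
tool_rot: [-0.002, 0.114, 0.993, -0.001]
contact_force: [1.2, 0.3, -3.4]
gripper_width: 0.643
grasp_force: 65.1
```

Call:
play_rows(
  commands=[
    [0,0,0,0,0,0],
    [0,0,0,0,0,0],
    [0,0,0,0,0,0],
    [0,0,0,0,0,0],
    [0,0,0,0,0,0],
  ],
)

```text
time: 14.63
tool_pos: [0.5986, 0.2731, 0.2699]
tool_rot: [-0.0, 0.116, 0.993, -0.0]
contact_force: [-0.1, -0.8, -3.2]
gripper_width: 0.648
grasp_force: 65.8
```

Call:
play_rows(
  commands=[
    [0,2,25,0,0,0],
    [0,0,35,0,0,0],
    [0,0,40,0,0,0],
    [0,0,40,0,0,0],
    [0,0,35,0,0,0],
  ],
)

```text
time: 15.05
tool_pos: [0.5986, 0.2749, 0.0933]
tool_rot: [-0.0, 0.116, 0.993, -0.0]
contact_force: [0.4, 0.3, -4.0]
gripper_width: 0.645
grasp_force: 65.9
```

Call:
play_rows(
  commands=[
    [0,0,25,0,0,0],
    [0,0,15,0,0,0],
    [0,0,10,0,0,0],
    [0,0,8,0,0,0],
    [0,0,0,0,0,0],
  ],
)

```text
time: 15.47
tool_pos: [0.5995, 0.2759, 0.0371]
tool_rot: [-0.0, 0.115, 0.993, -0.0]
contact_force: [-0.9, -0.1, -3.3]
gripper_width: 0.65
grasp_force: 65.8
```

Call:
play_rows(
  commands=[
    [0,0,0,0,0,0],
    [0,0,0,0,0,0],
    [0,0,0,0,0,0],
  ],
)

```text
time: 15.72
tool_pos: [0.6008, 0.2768, 0.0395]
tool_rot: [0.002, 0.115, 0.993, 0.001]
contact_force: [-0.5, -0.1, -3.1]
gripper_width: 0.649
grasp_force: 65.7
```

Call:
play_rows(
  commands=[
    [0,-9,5,0,0,0],
    [0.5,-15,2,0,0,0],
    [0.5,-15,0,0,0,0],
    [0.5,-15,0,0,0,0],
    [0.5,-9,0,0,0,0],
  ],
)

```text
time: 16.13
tool_pos: [0.5821, 0.2128, 0.03]
tool_rot: [-0.0, 0.116, 0.993, -0.0]
contact_force: [0.3, -0.0, -3.0]
gripper_width: 0.646
grasp_force: 65.9
```

Call:
play_rows(
  commands=[
    [0,-4,0,0,0,0],
    [0,0,0,0,0,0],
    [0,0,0,0,0,0],
    [0,0,0,0,0,0],
  ],
)

```text
time: 16.47
tool_pos: [0.5823, 0.2117, 0.0305]
tool_rot: [0.0, 0.115, 0.993, 0.0]
contact_force: [-0.5, 0.5, -3.6]
gripper_width: 0.648
grasp_force: 65.8
```

```bash
python3 - <<'E'
from h import *
f=grab('scene','s5.png')
cv2.imwrite('pics/c5.png',cv2.resize(f['image'][125:225,190:310],(720,600),interpolation=cv2.INTER_CUBIC)[:,:,::-1])
print(proj(f,(.6595,.2035,.052)))
h=cv2.cvtColor(f['image'],cv2.COLOR_RGB2HSV);m=cv2.inRange(h,(110,150,90),(128,255,255));k,_,st,ce=cv2.connectedComponentsWithStats(m)
print([(st[i].tolist(),ce[i].round(1)) for i in range(1,k) if 200<ce[i,0]<300 and 150<ce[i,1]<220 and st[i,4]>4])
s=manip.state();print(s['tool_pos'],s['tool_rot'])
E
```

```text
(np.float64(245.77843818560805), np.float64(177.7508801987347))
[([244, 176, 4, 3, 10], array([245.5, 177.2]))]
[0.58230243 0.21191007 0.03046536] [1.65158637e-04 1.14892966e-01 9.93377850e-01 1.60291354e-04]
```

View pics/c5.png

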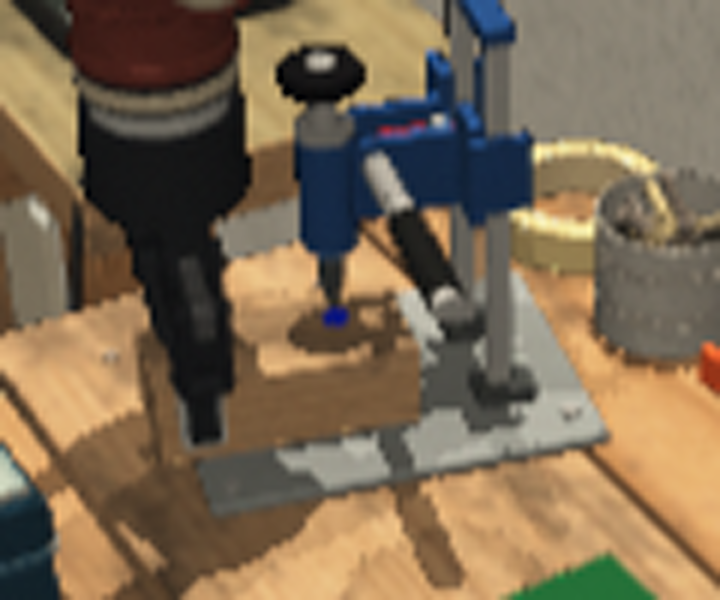

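The punch tip stands directly over the blue dot, at crop (335,315). I set the block down, let go and go to the knob.

Call:
play_rows(
  commands=[
    [0,0,1,0,0,0],
    [0,0,0,0,0,0],
    [0,0,0,0,0,0],
  ],
)

```text
time: 16.77
tool_pos: [0.5824, 0.212, 0.0296]
tool_rot: [0.0, 0.115, 0.993, 0.0]
contact_force: [-0.7, 0.7, -1.0]
gripper_width: 0.646
grasp_force: 66.1
```

Call:
play_rows(
  commands=[
    [0,0,0,0,0,0],
    [0,0,0,0,0,0],
    [0,0,0,0,0,0],
    [0,0,0,0,0,0],
    [0,0,0,0,0,0],
  ],
  hand=85,
)

```text
time: 17.18
tool_pos: [0.5824, 0.2115, 0.0296]
tool_rot: [0.0, 0.115, 0.993, 0.0]
contact_force: [-0.5, -0.2, -0.1]
gripper_width: 0.996
grasp_force: 0.0
```

Call:
play_rows(
  commands=[
    [0,0,-15,0,0,0],
    [0,0,-35,0,0,0],
    [0,0,-40,0,0,0],
    [0,0,-40,0,0,0],
    [0,0,-40,0,0,0],
  ],
)

```text
time: 17.6
tool_pos: [0.5817, 0.2113, 0.2009]
tool_rot: [-0.0, 0.115, 0.993, -0.0]
contact_force: [0.7, -0.0, -0.1]
gripper_width: 0.994
grasp_force: 0.0
```

Call:
play_rows(
  commands=[
    [0,0,-30,0,0,0],
    [0,0,-15,0,0,0],
    [0,0,0,0,0,0],
    [0,0,0,0,0,0],
    [0,0,0,0,0,0],
  ],
  hand=0,
)

```text
time: 18.02
tool_pos: [0.5809, 0.2112, 0.2411]
tool_rot: [-0.002, 0.115, 0.993, -0.001]
contact_force: [0.9, -0.8, -0.3]
gripper_width: 0.296
grasp_force: 0.0
```

Call:
play_rows(
  commands=[
    [-15,2,0,0,0,0],
    [-30,4,0,0,0,0],
    [-22,3,0,0,0,0],
    [-9,0,0,0,0,0],
    [0,0,0,0,0,0],
  ],
)

```text
time: 18.43
tool_pos: [0.6582, 0.202, 0.2404]
tool_rot: [-0.003, 0.116, 0.993, -0.001]
contact_force: [-0.4, -0.3, -0.0]
gripper_width: 0.004
grasp_force: 0.0
```

Call:
play_rows(
  commands=[
    [0,0,0,0,0,0],
    [0,0,0,0,0,0],
    [0,0,0,0,0,0],
    [0,0,0,0,0,0],
  ],
)

```text
time: 18.77
tool_pos: [0.6573, 0.2032, 0.2444]
tool_rot: [-0.0, 0.115, 0.993, -0.0]
contact_force: [0.5, -1.0, 0.0]
gripper_width: 0.001
grasp_force: 0.0
```

```bash
python3 - <<'E'
from h import *
f=grab('scene','s6.png')
h=cv2.cvtColor(f['image'],cv2.COLOR_RGB2HSV);m=cv2.inRange(h,(110,150,90),(128,255,255));k,_,st,ce=cv2.connectedComponentsWithStats(m)
print([(st[i].tolist(),ce[i].round(1)) for i in range(1,k) if 200<ce[i,0]<300 and 150<ce[i,1]<220 and st[i,4]>4])
s=manip.state();print(s['tool_pos'],s['tool_rot'],s['contact_force'])
E
```

```text
[([244, 176, 4, 3, 9], array([245.4, 177.3]))]
[0.65750647 0.20315441 0.24456832] [7.13772641e-05 1.14837485e-01 9.93384289e-01 4.63753373e-05] [-0.72154794 -0.18854566 -0.42343459]
```

Call:
play_rows(
  commands=[
    [-2,0,12,0,0,0],
    [0,0,12,0,0,0],
    [0,0,6,0,0,0],
    [0,0,0,0,0,0],
    [0,0,0,0,0,0],
  ],
)

```text
time: 19.23
tool_pos: [0.6594, 0.2023, 0.2126]
tool_rot: [-0.001, 0.115, 0.993, -0.0]
contact_force: [0.5, -0.5, 0.1]
gripper_width: -0.0
grasp_force: 0.0
```

Call:
play_rows(
  commands=[
    [0,0,4,0,0,0],
    [0,0,3,0,0,0],
    [0,0,2,0,0,0],
    [0,0,0,0,0,0],
    [0,0,0,0,0,0],
  ],
)

```text
time: 19.65
tool_pos: [0.6602, 0.2024, 0.2057]
tool_rot: [0.0, 0.115, 0.993, 0.0]
contact_force: [-0.3, 0.7, 1.7]
gripper_width: -0.001
grasp_force: 0.5
```

Call:
play_rows(
  commands=[
    [0,0,3,0,0,0],
    [0,0,2,0,0,0],
    [0,0,0,0,0,0],
    [0,0,0,0,0,0],
    [0,0,0,0,0,0],
  ],
)

```text
time: 20.07
tool_pos: [0.6604, 0.2025, 0.2008]
tool_rot: [0.001, 0.115, 0.993, 0.0]
contact_force: [0.3, 0.1, 3.3]
gripper_width: -0.001
grasp_force: 1.1
```

Call:
play_rows(
  commands=[
    [0,0,1.5,0,0,0],
    [0,0,1,0,0,0],
    [0,0,0,0,0,0],
    [0,0,0,0,0,0],
    [0,0,0,0,0,0],
  ],
)

```text
time: 20.48
tool_pos: [0.6605, 0.2025, 0.1999]
tool_rot: [0.001, 0.115, 0.993, 0.0]
contact_force: [-1.1, -0.8, 7.2]
gripper_width: -0.005
grasp_force: 3.7
```

Call:
play_rows(
  commands=[
    [0,0,1,0,0,0],
    [0,0,0,0,0,0],
    [0,0,0,0,0,0],
    [0,0,0,0,0,0],
  ],
)

```text
time: 20.82
tool_pos: [0.6606, 0.2025, 0.1997]
tool_rot: [0.001, 0.115, 0.993, 0.0]
contact_force: [-2.5, -0.9, 9.4]
gripper_width: -0.003
grasp_force: 5.0
```

Call:
play_rows(
  commands=[
    [0,0,2,0,0,0],
    [0,0,2,0,0,0],
    [0,0,0,0,0,0],
    [0,0,0,0,0,0],
    [0,0,0,0,0,0],
  ],
)

```text
time: 21.23
tool_pos: [0.6607, 0.2026, 0.1991]
tool_rot: [0.001, 0.115, 0.993, 0.0]
contact_force: [-8.3, -2.5, 19.8]
gripper_width: -0.001
grasp_force: 10.2
```

```bash
python3 - <<'E'
from h import *
f=grab('scene','s7.png')
h=cv2.cvtColor(f['image'],cv2.COLOR_RGB2HSV);m=cv2.inRange(h,(110,150,90),(128,255,255));k,_,st,ce=cv2.connectedComponentsWithStats(m)
print([(st[i].tolist(),ce[i].round(1)) for i in range(1,k) if 200<ce[i,0]<300 and 150<ce[i,1]<220 and st[i,4]>4])
h=cv2.cvtColor(f['image'],cv2.COLOR_RGB2HSV);m=cv2.inRange(h,(24,150,150),(34,255,255));k,_,st,ce=cv2.connectedComponentsWithStats(m)
print([(st[i].tolist(),ce[i].round(1)) for i in range(1,k) if st[i,4]>4 and 200<ce[i,0]<400 and ce[i,1]>200])
E
```

```text
[([244, 177, 4, 2, 6], array([245.5, 177.7]))]
[([236, 249, 7, 6, 24], array([239. , 251.5]))]
```

Call:
play_rows(
  commands=[
    [0,0,-6,0,0,0],
    [0,0,-10,0,0,0],
    [0,0,-20,0,0,0],
    [0,0,-15,0,0,0],
    [0,0,0,0,0,0],
  ],
)

```text
time: 21.7
tool_pos: [0.6616, 0.2027, 0.2481]
tool_rot: [0.003, 0.115, 0.993, 0.001]
contact_force: [1.4, -0.0, 1.5]
gripper_width: -0.003
grasp_force: 0.0
```

Call:
play_rows(
  commands=[
    [20,-2,0,0,0,0],
    [30,-4,0,0,0,0],
    [20,-2,0,0,0,0],
    [8,-1,0,0,0,0],
    [0,0,0,0,0,0],
  ],
  hand=85,
)

```text
time: 22.12
tool_pos: [0.5807, 0.2118, 0.2431]
tool_rot: [-0.0, 0.115, 0.993, -0.0]
contact_force: [0.9, 0.8, 0.2]
gripper_width: 0.71
grasp_force: 0.0
```

Call:
play_rows(
  commands=[
    [0,0,0,0,0,0],
    [0,0,0,0,0,0],
    [0,0,0,0,0,0],
    [0,0,0,0,0,0],
  ],
)

```text
time: 22.45
tool_pos: [0.5829, 0.2113, 0.2436]
tool_rot: [-0.0, 0.115, 0.993, -0.0]
contact_force: [0.0, 0.3, -0.4]
gripper_width: 0.995
grasp_force: 0.0
```

Call:
play_rows(
  commands=[
    [0,0,25,0,0,0],
    [0,0,40,0,0,0],
    [0,0,40,0,0,0],
    [0,0,40,0,0,0],
    [0,0,30,0,0,0],
  ],
)

```text
time: 22.87
tool_pos: [0.5809, 0.2109, 0.0651]
tool_rot: [-0.002, 0.115, 0.993, -0.001]
contact_force: [0.5, -1.0, 0.1]
gripper_width: 0.988
grasp_force: 0.0
```

Call:
play_rows(
  commands=[
    [0,0,20,0,0,0],
    [0,0,12,0,0,0],
    [0,0,6,0,0,0],
    [0,0,0,0,0,0],
    [0,0,0,0,0,0],
  ],
)

```text
time: 23.28
tool_pos: [0.5834, 0.2117, 0.0322]
tool_rot: [0.001, 0.115, 0.993, 0.0]
contact_force: [0.1, 0.2, 0.1]
gripper_width: 0.998
grasp_force: 0.0
```

Call:
play_rows(
  commands=[
    [0,0,0,0,0,0],
    [0,0,0,0,0,0],
    [0,0,0,0,0,0],
    [0,0,0,0,0,0],
    [0,0,0,0,0,0],
  ],
  hand=45,
)

```text
time: 23.7
tool_pos: [0.5836, 0.2118, 0.033]
tool_rot: [0.002, 0.115, 0.993, 0.001]
contact_force: [-1.2, -0.1, 6.0]
gripper_width: 0.647
grasp_force: 64.8
```

Call:
play_rows(
  commands=[
    [0,0,0,0,0,0],
    [0,0,0,0,0,0],
    [0,0,0,0,0,0],
  ],
)

```text
time: 23.95
tool_pos: [0.5836, 0.2118, 0.033]
tool_rot: [0.002, 0.115, 0.993, 0.001]
contact_force: [-1.2, -0.0, 5.9]
gripper_width: 0.642
grasp_force: 64.9
```

Call:
play_rows(
  commands=[
    [0,0,-1.5,0,0,0],
    [0,8,0,0,0,0],
    [0,16,0,0,0,0],
    [0,16,0,0,0,0],
    [0,16,0,0,0,0],
  ],
)

```text
time: 24.37
tool_pos: [0.5956, 0.2661, 0.0331]
tool_rot: [0.0, 0.115, 0.993, -0.001]
contact_force: [-1.2, -6.1, 5.4]
gripper_width: 0.644
grasp_force: 64.8
```

Call:
play_rows(
  commands=[
    [0,10,0,0,0,0],
    [0,0,0,0,0,0],
    [0,0,-15,0,0,0],
    [0,0,-35,0,0,0],
    [0,0,-40,0,0,0],
  ],
)

```text
time: 24.78
tool_pos: [0.593, 0.2747, 0.118]
tool_rot: [-0.005, 0.115, 0.993, -0.002]
contact_force: [1.7, 0.1, -3.4]
gripper_width: 0.642
grasp_force: 64.5
```

Call:
play_rows(
  commands=[
    [0,0,-40,0,0,0],
    [0,0,-40,0,0,0],
    [0,0,-40,0,0,0],
    [0,0,-28,0,0,0],
    [0,0,0,0,0,0],
  ],
)

```text
time: 25.2
tool_pos: [0.5994, 0.2766, 0.2794]
tool_rot: [0.006, 0.115, 0.993, 0.003]
contact_force: [1.4, 0.8, -1.5]
gripper_width: 0.645
grasp_force: 64.9
```

Call:
play_rows(
  commands=[
    [-8.4,-37.5,0,0,0,0],
    [-8.4,-37.5,0,0,0,0],
    [-8.4,-37.5,0,0,0,0],
    [-8.4,-37.5,0,0,0,0],
    [-8.4,-37.5,0,0,0,0],
  ],
)

```text
time: 25.62
tool_pos: [0.5932, 0.0821, 0.2674]
tool_rot: [-0.003, 0.115, 0.993, -0.0]
contact_force: [0.6, -0.4, -3.2]
gripper_width: 0.645
grasp_force: 65.2
```

Call:
play_rows(
  commands=[
    [-8.4,-37.5,0,0,0,0],
    [-8.4,-37.5,0,0,0,0],
    [-8.4,-37.5,0,0,0,0],
    [-8.4,-37.5,0,0,0,0],
    [-8.4,-37.5,0,0,0,0],
  ],
)

```text
time: 26.03
tool_pos: [0.5913, -0.1099, 0.2675]
tool_rot: [-0.002, 0.115, 0.993, 0.001]
contact_force: [1.0, -0.4, -3.7]
gripper_width: 0.645
grasp_force: 65.2
```

Call:
play_rows(
  commands=[
    [-8.4,-37.5,0,0,0,0],
    [-8.4,-37.5,0,0,0,0],
    [-8.4,-37.5,0,0,0,0],
    [0,0,0,0,0,-6.5],
    [0,0,0,0,0,-6.5],
  ],
)

```text
time: 26.45
tool_pos: [0.5901, -0.2257, 0.267]
tool_rot: [-0.003, 0.001, 1.0, 0.001]
contact_force: [0.1, 0.7, -3.4]
gripper_width: 0.648
grasp_force: 65.8
```

Call:
play_rows(
  commands=[
    [0,0,25,0,0,0],
    [0,0,40,0,0,0],
    [0,0,40,0,0,0],
    [0,0,0,0,0,0],
    [0,0,0,0,0,0],
  ],
)

```text
time: 26.87
tool_pos: [0.5886, -0.2221, 0.16]
tool_rot: [-0.005, 0.002, 1.0, 0.003]
contact_force: [1.0, -0.7, -2.0]
gripper_width: 0.646
grasp_force: 65.9
```

Call:
play_rows(
  commands=[
    [-3,0,30,0,0,0],
    [0,0,40,0,0,0],
    [0,0,30,0,0,0],
    [0,0,15,0,0,0],
    [0,0,6,0,0,0],
  ],
)

```text
time: 27.28
tool_pos: [0.5944, -0.2234, 0.0432]
tool_rot: [-0.001, 0.002, 1.0, 0.001]
contact_force: [0.1, 0.1, -3.3]
gripper_width: 0.646
grasp_force: 65.9
```

Call:
play_rows(
  commands=[
    [0,0,0,0,0,0],
    [0,0,0,0,0,0],
    [0,0,0,0,0,0],
    [0,0,0,0,0,0],
  ],
)

```text
time: 27.62
tool_pos: [0.5969, -0.2247, 0.0473]
tool_rot: [0.002, 0.002, 1.0, -0.001]
contact_force: [0.6, 0.2, -3.9]
gripper_width: 0.645
grasp_force: 65.9
```

Call:
play_rows(
  commands=[
    [2,0,8,0,0,0],
    [0,0,6,0,0,0],
    [0,0,4,0,0,0],
    [0,0,0,0,0,0],
    [0,0,0,0,0,0],
  ],
)

```text
time: 28.03
tool_pos: [0.5931, -0.2241, 0.0279]
tool_rot: [-0.0, 0.002, 1.0, -0.0]
contact_force: [-6.0, 1.4, 8.5]
gripper_width: 0.645
grasp_force: 68.0
```

Call:
play_rows(
  commands=[
    [0,0,1.5,0,0,0],
    [0,0,0,0,0,0],
    [0,0,0,0,0,0],
  ],
)

```text
time: 28.28
tool_pos: [0.5931, -0.2241, 0.0279]
tool_rot: [-0.001, 0.002, 1.0, -0.0]
contact_force: [-11.7, 4.1, 16.8]
gripper_width: 0.644
grasp_force: 68.5
```

Call:
play_rows(
  commands=[
    [0,0,-2,0,0,0],
    [0,0,0,0,0,0],
    [0,0,0,0,0,0],
    [0,0,0,0,0,0],
    [0,0,0,0,0,0],
  ],
  hand=85,
)

```text
time: 28.7
tool_pos: [0.5929, -0.2237, 0.0264]
tool_rot: [-0.0, 0.002, 1.0, 0.0]
contact_force: [0.3, 0.9, -0.4]
gripper_width: 0.992
grasp_force: 0.0
```

Call:
play_rows(
  commands=[
    [0,0,-20,0,0,0],
    [0,0,-40,0,0,0],
    [0,0,-40,0,0,0],
    [0,0,-40,0,0,0],
    [0,0,-40,0,0,0],
  ],
)

```text
time: 29.12
tool_pos: [0.5927, -0.2236, 0.2081]
tool_rot: [-0.0, 0.002, 1.0, 0.0]
contact_force: [1.1, 0.2, -0.2]
gripper_width: 0.992
grasp_force: 0.0
```

Call:
play_rows(
  commands=[
    [20,34,-20,0,0,0],
    [20,34,-10,0,0,0],
    [20,34,0,0,0,0],
    [20,34,0,0,0,0],
    [20,34,0,0,0,0],
  ],
)

```text
time: 29.53
tool_pos: [0.4938, -0.0542, 0.2357]
tool_rot: [0.0, 0.002, 1.0, 0.0]
contact_force: [-0.2, -0.1, 0.9]
gripper_width: 0.996
grasp_force: 0.0
```

Call:
play_rows(
  commands=[
    [20,4,0,0,0,0],
    [0,0,0,0,0,0],
    [0,0,0,0,0,0],
    [0,0,0,0,0,0],
    [0,0,0,0,0,0],
  ],
)

```text
time: 29.95
tool_pos: [0.4755, -0.052, 0.2357]
tool_rot: [0.0, 0.002, 1.0, -0.0]
contact_force: [0.5, -0.6, 0.1]
gripper_width: 1.001
grasp_force: 0.0
```

```bash
python3 - <<'E'
from h import *
f=grab('wrist','w8.png'); np.save('w8.npy',{k:f[k] for k in('fx','fy','cx','cy','R','t','image')},allow_pickle=True)
s=manip.state(); print(s['tool_pos'],s['tool_rot'])
h=cv2.cvtColor(f['image'],cv2.COLOR_RGB2HSV)
m=cv2.inRange(h,(24,150,150),(34,255,255));k,_,st,ce=cv2.connectedComponentsWithStats(m)
print([(st[i].tolist(),ce[i].round(1),onz(f,*ce[i],.044).round(4)) for i in range(1,k) if st[i,4]>20])
E
```

```text
[ 0.47551106 -0.05203316  0.23565481] [-4.17198208e-05  2.39502583e-03  9.99997131e-01 -9.44873864e-07]
[([272, 212, 13, 12, 124], array([277.8, 217.2]), array([ 0.5063, -0.0511,  0.044 ]))]
```

View pics/w8.png

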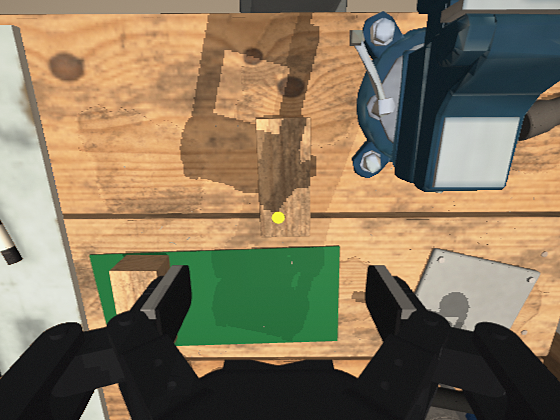

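The yellow dot is at (278,217), with block corners at about (256,117), (311,117), (310,237) and (262,235). The vice's foot begins at column 353, to the right.

```bash
python3 - <<'E'
from h import *
f=np.load('w8.npy',allow_pickle=True).item()
block(f,[(256,117),(311,117),(310,237),(262,235)],(277.8,217.2),(.008,.041))
print([onz(f,*p,z).round(3) for p,z in(((353,162),.02),((358,110),.03),((395,150),.1))])
im=cv2.cvtColor(f['image'],cv2.COLOR_RGB2GRAY)
for v in(140,160,180,200,225):
    r=im[v-2:v+3].astype(float).mean(0);g=np.abs(np.gradient(cv2.GaussianBlur(r[None],(5,1),0)[0]))
    print(v,240+np.argsort(-g[240:285])[:3],290+np.argsort(-g[290:330])[:3])
E
```

```text
centre [ 0.4642 -0.0434] len 0.1296 wid 0.0552 yaw(y axis) 1.4 edges [np.float64(1.6), np.float64(1.1)]
dot [ 0.5063 -0.0511] centre from dot [ 0.4652 -0.0441] dot in block 0.0087 0.042
[array([0.449, 0.035, 0.02 ]), array([0.393, 0.033, 0.03 ]), array([0.427, 0.05 , 0.1  ])]
140 [264 280 263] [301 302 300]
160 [280 281 279] [316 315 317]
180 [278 279 257] [310 309 311]
200 [258 259 257] [290 310 306]
225 [276 272 269] [291 304 290]
```

Call:
play_rows(
  commands=[
    [24,3.5,15,0,0,-1.7],
    [24,3.5,25,0,0,0],
    [0,0,35,0,0,0],
    [0,0,30,0,0,0],
    [0,0,20,0,0,0],
  ],
)

```text
time: 30.42
tool_pos: [0.4255, -0.045, 0.1076]
tool_rot: [-0.002, -0.012, 1.0, 0.0]
contact_force: [-0.4, -0.2, 0.3]
gripper_width: 0.991
grasp_force: 0.0
```

Call:
play_rows(
  commands=[
    [0,0,10,0,0,0],
    [0,0,0,0,0,0],
    [0,0,0,0,0,0],
    [0,0,0,0,0,0],
    [0,0,0,0,0,0],
  ],
)

```text
time: 30.83
tool_pos: [0.4283, -0.0454, 0.1027]
tool_rot: [0.002, -0.013, 1.0, -0.0]
contact_force: [-0.8, -0.3, -0.0]
gripper_width: 1.0
grasp_force: 0.0
```

Call:
play_rows(
  commands=[
    [0,0,20,0,0,0],
    [0,0,20,0,0,0],
    [0,0,18,0,0,0],
    [0,0,12,0,0,0],
    [0,0,8,0,0,0],
  ],
)

```text
time: 31.25
tool_pos: [0.427, -0.0449, 0.0224]
tool_rot: [0.0, -0.013, 1.0, -0.0]
contact_force: [0.2, -0.2, -0.1]
gripper_width: 0.999
grasp_force: 0.0
```

Call:
play_rows(
  commands=[
    [0,0,0,0,0,0],
    [0,0,0,0,0,0],
    [0,0,0,0,0,0],
  ],
)

```text
time: 31.5
tool_pos: [0.4279, -0.0452, 0.024]
tool_rot: [0.001, -0.013, 1.0, -0.0]
contact_force: [0.6, -0.5, 0.5]
gripper_width: 1.002
grasp_force: 0.0
```

Call:
play_rows(
  commands=[
    [0,0,0,0,0,0],
    [0,0,0,0,0,0],
    [0,0,0,0,0,0],
    [0,0,0,0,0,0],
    [0,0,0,0,0,0],
  ],
  hand=45,
)

```text
time: 31.92
tool_pos: [0.4278, -0.0452, 0.0238]
tool_rot: [0.001, -0.013, 1.0, -0.0]
contact_force: [-0.6, 0.2, 5.5]
gripper_width: 0.645
grasp_force: 64.9
```

Call:
play_rows(
  commands=[
    [0,0,0,0,0,0],
    [0,0,0,0,0,0],
    [0,0,0,0,0,0],
  ],
)

```text
time: 32.17
tool_pos: [0.4278, -0.0452, 0.0238]
tool_rot: [0.001, -0.013, 1.0, -0.0]
contact_force: [-1.3, 0.7, 6.6]
gripper_width: 0.647
grasp_force: 64.9
```

```bash
python3 - <<'E'
from h import *
f=grab('scene','s9.png');S=f
h=cv2.cvtColor(f['image'],cv2.COLOR_RGB2HSV)
for lo,hi in(((24,150,150),(34,255,255)),((112,180,130),(126,255,255))):
    m=cv2.inRange(h,lo,hi);k,_,st,ce=cv2.connectedComponentsWithStats(m)
    print([(st[i].tolist(),ce[i].round(1),onz(f,*ce[i],.044).round(4)) for i in range(1,k) if st[i,4]>8 and 200<ce[i,0]<400 and ce[i,1]>150])
E
```

```text
[([237, 250, 5, 4, 20], array([239. , 251.5]), array([ 0.5076, -0.0498,  0.044 ]))]
[([334, 268, 5, 4, 16], array([335.9, 269.3]), array([ 0.6708, -0.2129,  0.044 ]))]
```

Call:
play_rows(
  commands=[
    [0,0,-10,0,0,0],
    [0,0,-25,0,0,0],
    [0,0,-40,0,0,0],
    [0,0,-40,0,0,0],
    [0,0,-40,0,0,0],
  ],
)

```text
time: 32.63
tool_pos: [0.4253, -0.0444, 0.1784]
tool_rot: [-0.001, -0.013, 1.0, 0.0]
contact_force: [1.3, -0.9, -2.8]
gripper_width: 0.644
grasp_force: 64.1
```

Call:
play_rows(
  commands=[
    [0,0,-40,0,0,0],
    [0,0,-40,0,0,0],
    [0,0,-15,0,0,4.9],
    [0,0,0,0,0,4.9],
    [0,0,0,0,0,4.8],
  ],
)

```text
time: 33.05
tool_pos: [0.4269, -0.0448, 0.2745]
tool_rot: [0.001, 0.116, 0.993, -0.0]
contact_force: [-0.8, -0.1, -2.4]
gripper_width: 0.648
grasp_force: 64.1
```

Call:
play_rows(
  commands=[
    [-9,36.8,0,0,0,0],
    [-9,36.8,0,0,0,0],
    [-9,36.8,0,0,0,0],
    [-9,36.8,0,0,0,0],
    [-9,36.8,0,0,0,0],
  ],
)

```text
time: 33.47
tool_pos: [0.512, 0.1259, 0.272]
tool_rot: [-0.001, 0.114, 0.993, -0.0]
contact_force: [0.6, -1.1, -1.9]
gripper_width: 0.644
grasp_force: 64.7
```

Call:
play_rows(
  commands=[
    [-9,36.8,0,0,0,0],
    [-9,36.8,0,0,0,0],
    [-9,36.8,0,0,0,0],
    [-9,36.8,0,0,0,0],
    [-9,36.8,0,0,0,0],
  ],
)

```text
time: 33.88
tool_pos: [0.5975, 0.2949, 0.2715]
tool_rot: [-0.001, 0.114, 0.993, -0.001]
contact_force: [0.4, -0.6, -1.8]
gripper_width: 0.646
grasp_force: 64.7
```

Call:
play_rows(
  commands=[
    [0,0,0,0,0,0],
    [0,0,0,0,0,0],
    [0,0,0,0,0,0],
    [0,0,0,0,0,0],
    [0,0,0,0,0,0],
  ],
)

```text
time: 34.3
tool_pos: [0.5976, 0.292, 0.273]
tool_rot: [0.0, 0.115, 0.993, -0.0]
contact_force: [-0.2, -0.7, -1.7]
gripper_width: 0.647
grasp_force: 65.0
```

Call:
play_rows(
  commands=[
    [0,0,25,0,0,0],
    [0,0,35,0,0,0],
    [0,0,40,0,0,0],
    [0,0,40,0,0,0],
    [0,0,35,0,0,0],
  ],
)

```text
time: 34.72
tool_pos: [0.5972, 0.2918, 0.096]
tool_rot: [-0.0, 0.115, 0.993, -0.0]
contact_force: [-0.2, 0.4, -2.8]
gripper_width: 0.649
grasp_force: 65.3
```

Call:
play_rows(
  commands=[
    [0,0,25,0,0,0],
    [0,0,15,0,0,0],
    [0,0,10,0,0,0],
    [0,0,7,0,0,0],
    [0,0,0,0,0,0],
  ],
)

```text
time: 35.13
tool_pos: [0.5981, 0.2929, 0.0407]
tool_rot: [0.0, 0.114, 0.993, 0.0]
contact_force: [-0.7, -0.6, -2.0]
gripper_width: 0.643
grasp_force: 65.1
```

Call:
play_rows(
  commands=[
    [0,0,0,0,0,0],
    [0,0,0,0,0,0],
    [0,0,0,0,0,0],
  ],
)

```text
time: 35.38
tool_pos: [0.5993, 0.2936, 0.0428]
tool_rot: [0.002, 0.114, 0.993, 0.001]
contact_force: [0.1, -0.4, -3.0]
gripper_width: 0.644
grasp_force: 65.1
```

Call:
play_rows(
  commands=[
    [0,-9,6,0,0,0],
    [0,-15,3,0,0,0],
    [0,-15,0,0,0,0],
    [0,-15,0,0,0,0],
    [0,-9,0,0,0,0],
  ],
)

```text
time: 35.8
tool_pos: [0.5834, 0.2295, 0.0319]
tool_rot: [0.0, 0.115, 0.993, -0.0]
contact_force: [0.6, 0.9, -0.1]
gripper_width: 0.645
grasp_force: 65.3
```

Call:
play_rows(
  commands=[
    [0,-3.5,0,0,0,0],
    [0,0,0,0,0,0],
    [0,0,0,0,0,0],
    [0,0,0,0,0,0],
  ],
)

```text
time: 36.13
tool_pos: [0.5831, 0.2279, 0.0319]
tool_rot: [0.0, 0.114, 0.993, -0.0]
contact_force: [-0.8, -2.9, 1.9]
gripper_width: 0.644
grasp_force: 65.8
```

```bash
python3 - <<'E'
from h import *
f=grab('scene','s10.png')
cv2.imwrite('pics/c10.png',cv2.resize(f['image'][125:225,190:310],(720,600),interpolation=cv2.INTER_CUBIC)[:,:,::-1])
h=cv2.cvtColor(f['image'],cv2.COLOR_RGB2HSV);m=cv2.inRange(h,(24,150,120),(34,255,255));k,_,st,ce=cv2.connectedComponentsWithStats(m)
print([(st[i].tolist(),ce[i].round(1)) for i in range(1,k) if 200<ce[i,0]<300 and 150<ce[i,1]<220 and st[i,4]>3])
s=manip.state();print(s['tool_pos'],s['tool_rot'])
E
```

```text
[]
[0.58313297 0.22807218 0.03189485] [ 1.74089895e-04  1.14232335e-01  9.93453964e-01 -4.06768189e-04]
```

View pics/c10.png

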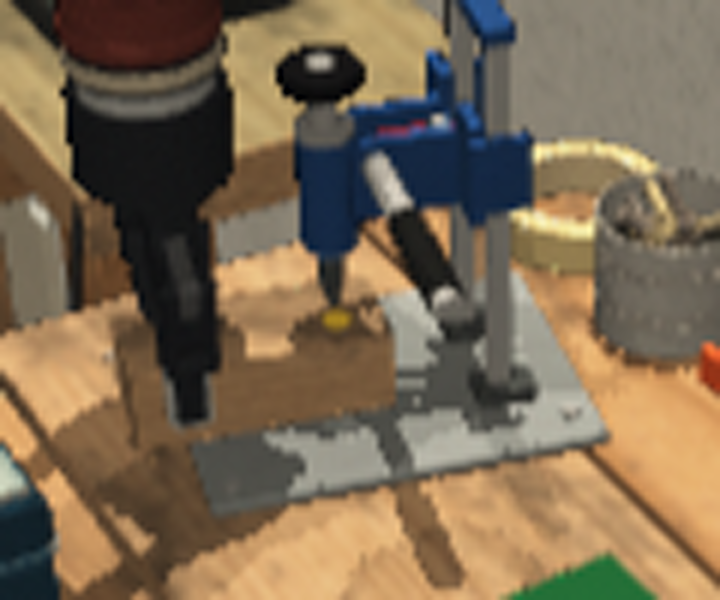

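The yellow dot at crop (338,320) is within a pixel of the spot under the tip. Release and press.

Call:
play_rows(
  commands=[
    [0,0,0,0,0,0],
    [0,0,0,0,0,0],
    [0,0,0,0,0,0],
    [0,0,0,0,0,0],
    [0,0,0,0,0,0],
  ],
  hand=85,
)

```text
time: 36.6
tool_pos: [0.5827, 0.2287, 0.0314]
tool_rot: [-0.0, 0.114, 0.993, 0.0]
contact_force: [0.2, 0.2, -0.1]
gripper_width: 0.997
grasp_force: 0.0
```

Call:
play_rows(
  commands=[
    [0,0,-15,0,0,0],
    [0,0,-35,0,0,0],
    [0,0,-40,0,0,0],
    [0,0,-40,0,0,0],
    [0,0,-40,0,0,0],
  ],
)

```text
time: 37.02
tool_pos: [0.5825, 0.2284, 0.2046]
tool_rot: [0.0, 0.114, 0.993, 0.0]
contact_force: [1.1, -0.1, 0.5]
gripper_width: 0.997
grasp_force: 0.0
```

Call:
play_rows(
  commands=[
    [0,0,-30,0,0,0],
    [0,0,-12,0,0,0],
    [0,0,0,0,0,0],
    [0,0,0,0,0,0],
    [0,0,0,0,0,0],
  ],
  hand=0,
)

```text
time: 37.43
tool_pos: [0.5816, 0.228, 0.2407]
tool_rot: [-0.002, 0.114, 0.993, -0.001]
contact_force: [-0.2, 0.1, -0.5]
gripper_width: 0.29
grasp_force: 0.0
```

Call:
play_rows(
  commands=[
    [-15,-1.5,0,0,0,0],
    [-30,-3,0,0,0,0],
    [-26,-2,0,0,0,0],
    [-10,-1,0,0,0,0],
    [0,0,0,0,0,0],
  ],
)

```text
time: 37.85
tool_pos: [0.6602, 0.2014, 0.2398]
tool_rot: [-0.003, 0.115, 0.993, -0.001]
contact_force: [-0.4, -0.4, -0.6]
gripper_width: 0.004
grasp_force: 0.0
```

Call:
play_rows(
  commands=[
    [0,0,0,0,0,0],
    [0,0,0,0,0,0],
    [0,0,0,0,0,0],
    [0,0,0,0,0,0],
  ],
)

```text
time: 38.18
tool_pos: [0.6592, 0.2032, 0.2437]
tool_rot: [-0.0, 0.114, 0.994, 0.0]
contact_force: [-0.6, -0.5, 0.2]
gripper_width: 0.001
grasp_force: 0.0
```

```bash
python3 - <<'E'
from h import *
f=grab('scene','s11.png')
h=cv2.cvtColor(f['image'],cv2.COLOR_RGB2HSV);m=cv2.inRange(h,(22,150,70),(36,255,255));k,_,st,ce=cv2.connectedComponentsWithStats(m)
print([(st[i].tolist(),ce[i].round(1)) for i in range(1,k) if 235<ce[i,0]<260 and 165<ce[i,1]<190])
print(manip.state()['tool_pos'])
E
```

```text
[([244, 177, 4, 2, 7], array([245.3, 177.6]))]
[0.65933323 0.20317807 0.24390983]
```

Call:
play_rows(
  commands=[
    [0,0,12,0,0,0],
    [0,0,12,0,0,0],
    [0,0,6,0,0,0],
    [0,0,5,0,0,0],
    [0,0,4,0,0,0],
  ],
)

```text
time: 38.65
tool_pos: [0.6593, 0.2025, 0.2029]
tool_rot: [-0.001, 0.114, 0.993, -0.0]
contact_force: [-1.4, 0.3, 2.4]
gripper_width: 0.001
grasp_force: 0.8
```

Call:
play_rows(
  commands=[
    [0,0,3,0,0,0],
    [0,0,2,0,0,0],
    [0,0,2,0,0,0],
    [0,0,0,0,0,0],
    [0,0,0,0,0,0],
  ],
)

```text
time: 39.07
tool_pos: [0.6599, 0.2026, 0.1999]
tool_rot: [-0.0, 0.114, 0.993, -0.0]
contact_force: [-5.7, -1.5, 6.7]
gripper_width: 0.001
grasp_force: 3.5
```

Call:
play_rows(
  commands=[
    [0,0,2,0,0,0],
    [0,0,2,0,0,0],
    [0,0,0,0,0,0],
    [0,0,0,0,0,0],
    [0,0,0,0,0,0],
  ],
)

```text
time: 39.48
tool_pos: [0.6601, 0.2027, 0.1993]
tool_rot: [0.0, 0.114, 0.993, -0.0]
contact_force: [-11.0, -3.3, 16.7]
gripper_width: 0.002
grasp_force: 8.6
```

Good, 16.7 N. Now I raise the tool, go back to the grip and take the block out.

Call:
play_rows(
  commands=[
    [0,0,1,0,0,0],
    [0,0,0,0,0,0],
    [0,0,0,0,0,0],
    [0,0,-6,0,0,0],
    [0,0,-10,0,0,0],
  ],
)

```text
time: 39.9
tool_pos: [0.6602, 0.2027, 0.2092]
tool_rot: [0.0, 0.114, 0.993, 0.0]
contact_force: [0.3, 1.2, -0.5]
gripper_width: -0.001
grasp_force: 0.0
```

Call:
play_rows(
  commands=[
    [0,0,-20,0,0,0],
    [0,0,-15,0,0,0],
    [20,2,0,0,0,0],
    [30,3,0,0,0,0],
    [20,2,0,0,0,0],
  ],
  hand=85,
)

```text
time: 40.32
tool_pos: [0.5927, 0.2259, 0.2447]
tool_rot: [0.001, 0.114, 0.993, 0.0]
contact_force: [0.3, 0.4, -0.2]
gripper_width: 0.712
grasp_force: 0.0
```

Call:
play_rows(
  commands=[
    [11,1,0,0,0,0],
    [0,0,0,0,0,0],
    [0,0,0,0,0,0],
    [0,0,0,0,0,0],
    [0,0,0,0,0,0],
  ],
)

```text
time: 40.73
tool_pos: [0.5839, 0.2284, 0.2437]
tool_rot: [0.0, 0.115, 0.993, -0.0]
contact_force: [-0.0, 0.2, -0.1]
gripper_width: 0.993
grasp_force: 0.0
```

Call:
play_rows(
  commands=[
    [0,0,25,0,0,0],
    [0,0,40,0,0,0],
    [0,0,40,0,0,0],
    [0,0,40,0,0,0],
    [0,0,30,0,0,0],
  ],
)

```text
time: 41.15
tool_pos: [0.5821, 0.2279, 0.0647]
tool_rot: [-0.002, 0.115, 0.993, -0.001]
contact_force: [0.4, -0.1, -0.7]
gripper_width: 0.996
grasp_force: 0.0
```

Call:
play_rows(
  commands=[
    [0,0,20,0,0,0],
    [0,0,11,0,0,0],
    [0,0,5,0,0,0],
    [0,0,0,0,0,0],
    [0,0,0,0,0,0],
  ],
)

```text
time: 41.57
tool_pos: [0.5844, 0.229, 0.0341]
tool_rot: [0.001, 0.114, 0.993, 0.0]
contact_force: [0.7, 0.8, 1.1]
gripper_width: 0.994
grasp_force: 0.0
```

Call:
play_rows(
  commands=[
    [0,0,0,0,0,0],
    [0,0,0,0,0,0],
    [0,0,0,0,0,0],
    [0,0,0,0,0,0],
    [0,0,0,0,0,0],
  ],
  hand=45,
)

```text
time: 41.98
tool_pos: [0.5844, 0.2292, 0.035]
tool_rot: [0.002, 0.114, 0.993, 0.001]
contact_force: [-0.4, -0.4, 5.7]
gripper_width: 0.647
grasp_force: 64.4
```

Call:
play_rows(
  commands=[
    [0,0,0,0,0,0],
    [0,0,0,0,0,0],
    [0,0,0,0,0,0],
  ],
)

```text
time: 42.23
tool_pos: [0.5844, 0.2292, 0.0349]
tool_rot: [0.002, 0.114, 0.993, 0.001]
contact_force: [-0.3, -0.3, 5.4]
gripper_width: 0.646
grasp_force: 64.4
```

Call:
play_rows(
  commands=[
    [0,0,-1.5,0,0,0],
    [0,8,0,0,0,0],
    [0,16,0,0,0,0],
    [0,16,0,0,0,0],
    [0,16,0,0,0,0],
  ],
)

```text
time: 42.65
tool_pos: [0.5964, 0.2838, 0.035]
tool_rot: [0.0, 0.114, 0.993, -0.0]
contact_force: [-1.7, -5.0, 5.7]
gripper_width: 0.646
grasp_force: 64.5
```

Call:
play_rows(
  commands=[
    [0,10,0,0,0,0],
    [0,0,0,0,0,0],
    [0,0,0,0,0,0],
    [0,0,0,0,0,0],
  ],
)

```text
time: 42.98
tool_pos: [0.5986, 0.2945, 0.035]
tool_rot: [0.001, 0.114, 0.994, 0.001]
contact_force: [1.1, 4.0, 4.3]
gripper_width: 0.646
grasp_force: 64.0
```

Call:
play_rows(
  commands=[
    [0,0,-15,0,0,0],
    [0,0,-35,0,0,0],
    [0,0,-40,0,0,0],
    [0,0,-40,0,0,0],
    [0,0,-40,0,0,0],
  ],
)

```text
time: 43.4
tool_pos: [0.5962, 0.2917, 0.2039]
tool_rot: [-0.002, 0.115, 0.993, -0.001]
contact_force: [1.7, -0.1, -3.0]
gripper_width: 0.651
grasp_force: 64.0
```

Call:
play_rows(
  commands=[
    [0,0,-40,0,0,0],
    [0,0,-25,0,0,0],
    [0,0,0,0,0,0],
    [0,0,0,0,0,0],
    [-8.5,-36,0,0,0,0],
  ],
)

```text
time: 43.82
tool_pos: [0.5959, 0.2593, 0.2658]
tool_rot: [-0.003, 0.112, 0.994, 0.0]
contact_force: [0.6, -1.8, -2.4]
gripper_width: 0.646
grasp_force: 64.6
```

Call:
play_rows(
  commands=[
    [-8.5,-36,0,0,0,0],
    [-8.5,-36,0,0,0,0],
    [-8.5,-36,0,0,0,0],
    [-8.5,-36,0,0,0,0],
    [-8.5,-36,0,0,0,0],
  ],
)

```text
time: 44.23
tool_pos: [0.596, 0.0692, 0.2641]
tool_rot: [-0.004, 0.114, 0.993, -0.001]
contact_force: [1.1, 0.6, -2.4]
gripper_width: 0.649
grasp_force: 64.5
```

Call:
play_rows(
  commands=[
    [-8.5,-36,0,0,0,0],
    [-8.5,-36,0,0,0,0],
    [-8.5,-36,0,0,0,0],
    [-8.5,-36,0,0,0,0],
    [-8.5,-36,0,0,0,0],
  ],
)

```text
time: 44.65
tool_pos: [0.5965, -0.1153, 0.2642]
tool_rot: [-0.004, 0.115, 0.993, 0.001]
contact_force: [0.8, 0.9, -2.9]
gripper_width: 0.647
grasp_force: 64.5
```

Call:
play_rows(
  commands=[
    [0,0,0,0,0,-6.5],
    [0,0,25,0,0,-6.5],
    [0,0,40,0,0,0],
    [0,0,40,0,0,0],
    [0,0,40,0,0,0],
  ],
)

```text
time: 45.07
tool_pos: [0.5959, -0.1135, 0.1186]
tool_rot: [-0.003, 0.001, 1.0, 0.001]
contact_force: [-0.1, -0.5, -2.9]
gripper_width: 0.642
grasp_force: 64.9
```

Call:
play_rows(
  commands=[
    [0,0,35,0,0,0],
    [0,0,20,0,0,0],
    [0,0,10,0,0,0],
    [0,0,0,0,0,0],
    [0,0,0,0,0,0],
  ],
)

```text
time: 45.48
tool_pos: [0.5979, -0.1136, 0.0577]
tool_rot: [-0.002, 0.001, 1.0, 0.0]
contact_force: [-0.4, 0.2, -1.9]
gripper_width: 0.642
grasp_force: 64.7
```

Call:
play_rows(
  commands=[
    [0,0,0,0,0,0],
    [0,0,0,0,0,0],
    [0,0,0,0,0,0],
  ],
)

```text
time: 45.73
tool_pos: [0.6005, -0.1142, 0.0614]
tool_rot: [0.002, 0.001, 1.0, -0.001]
contact_force: [-0.0, -0.1, -2.1]
gripper_width: 0.647
grasp_force: 64.8
```

Call:
play_rows(
  commands=[
    [0,0,10,0,0,0],
    [0,0,10,0,0,0],
    [0,0,7,0,0,0],
    [0,0,4,0,0,0],
    [0,0,0,0,0,0],
  ],
)

```text
time: 46.15
tool_pos: [0.599, -0.1139, 0.0298]
tool_rot: [-0.001, 0.001, 1.0, -0.0]
contact_force: [-9.7, 2.1, 13.2]
gripper_width: 0.647
grasp_force: 67.0
```

Call:
play_rows(
  commands=[
    [0,0,1,0,0,0],
    [0,0,0,0,0,0],
    [0,0,0,0,0,0],
  ],
)

```text
time: 46.4
tool_pos: [0.599, -0.1139, 0.0298]
tool_rot: [-0.001, 0.001, 1.0, -0.0]
contact_force: [-12.1, 3.3, 18.9]
gripper_width: 0.644
grasp_force: 67.2
```

Call:
play_rows(
  commands=[
    [0,0,-2,0,0,0],
    [0,0,0,0,0,0],
    [0,0,0,0,0,0],
    [0,0,0,0,0,0],
    [0,0,0,0,0,0],
  ],
  hand=85,
)

```text
time: 46.82
tool_pos: [0.5989, -0.1137, 0.0285]
tool_rot: [-0.0, 0.001, 1.0, 0.0]
contact_force: [0.2, 0.3, 0.4]
gripper_width: 0.992
grasp_force: 0.0
```

Call:
play_rows(
  commands=[
    [0,0,-20,0,0,0],
    [0,0,-40,0,0,0],
    [0,0,-40,0,0,0],
    [0,0,-40,0,0,0],
    [0,0,-40,0,0,0],
  ],
)

```text
time: 47.23
tool_pos: [0.5987, -0.1136, 0.2104]
tool_rot: [-0.0, 0.001, 1.0, 0.0]
contact_force: [0.4, -1.2, -0.6]
gripper_width: 0.999
grasp_force: 0.0
```

Call:
play_rows(
  commands=[
    [40,0,0,0,0,0],
    [40,0,0,0,0,0],
    [40,0,0,0,0,0],
    [0,0,0,0,0,0],
    [0,0,0,0,0,0],
  ],
)

```text
time: 47.65
tool_pos: [0.4772, -0.1132, 0.2082]
tool_rot: [-0.0, 0.001, 1.0, 0.0]
contact_force: [0.9, 0.1, 0.3]
gripper_width: 0.996
grasp_force: 0.0
```

```bash
python3 - <<'E'
from h import *
f=grab('scene','s12.png')
h=cv2.cvtColor(f['image'],cv2.COLOR_RGB2HSV)
for lo,hi in(((24,150,150),(34,255,255)),((112,180,130),(126,255,255))):
    m=cv2.inRange(h,lo,hi);k,_,st,ce=cv2.connectedComponentsWithStats(m)
    print([(st[i].tolist(),ce[i].round(1),onz(f,*ce[i],.047).round(4)) for i in range(1,k) if st[i,4]>8 and 200<ce[i,0]<400 and ce[i,1]>150])
E
```

```text
[([313, 241, 6, 5, 21], array([315.2, 242.9]), array([ 0.6783, -0.1213,  0.047 ]))]
[([334, 268, 5, 4, 16], array([335.9, 269.3]), array([ 0.6689, -0.2149,  0.047 ]))]
```

View pics/s12.png

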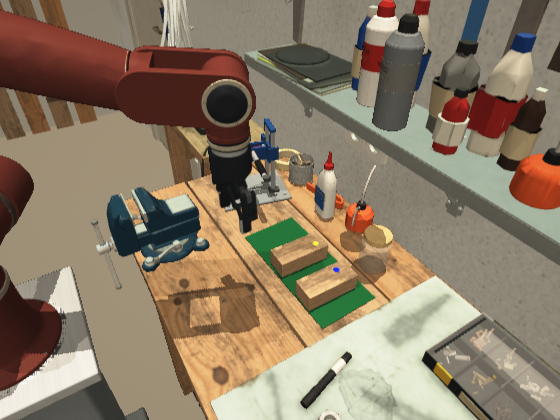

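Both blocks lie flat and parallel on the mat with the dots up (yellow at (315,243), blue at (336,269)). The bottle and jar have not been touched.

```bash
python3 - <<'E'
from h import *
print(manip.job_done())
E
```

```text
the job is handed in; nothing more can be done
None
```

I handed the job in with the head left on the upper rung and the blue and yellow blocks (red was not there) each pressed with the tip over its dot, at about 20 N and 17 N, and now flat, dot up, side by side on the mat; no verdict came back.

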